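# Draw the clip rack into line, bolt it and load the label markers

## Robot

A 6-joint arm with a two-finger parallel gripper is mounted at the origin on a cart in front of the work surface, level with it; the furniture and walls round the work are solid. World frame = base frame: x ahead of the robot, y to its left, z up, the work surface at z = 0. Lengths are in m, angles in rad, forces in N, time in s.
With the tool pointing down it reaches from about 0.4 to 0.925 m from the base axis. Payload 3.4 kg.
Tool frame: the origin (TCP) lies on the front face of the gripper's body, between the roots of the fingers; the fingertips stand 73 mm ahead of it and the grasp point (between the pads) lies 54 mm ahead of it (tips_ahead is the distance from the TCP to the fingertips, in m); z points along the fingers, y is the line along which they close (so a half turn about z gives the same grasp; the last joint's range is limited). The gripper opens to 85 mm and grips with 20 to 120 N. Pads are 22 mm wide; open, the fingers measure 114 mm over their backs; the gripper's body (76 mm by 85 mm) begins 54 mm behind the grasp point. The pads swing forward as they close: fully open they stand 13 mm farther back than shut.
Start: joints at [1.198, 0.307, 1.506, -0, 1.328, -0.073], TCP at [0.17, 0.549, 0.304] pointing down, gripper open.
Joint ranges: [-3.12, 3.12], [-1.05, 2.28], [0.14, 2.33], [-1.42, 4.57], [0.1, 2.73], [-2.68, 2.68]. Speed limits (rad/s): [2.57, 2.57, 3.14, 3.14, 3.14, 3.14].

## Interface

Orientations are given as a rotation vector (axis times angle).
In Python, from bench import * gives the robot as it stands.
- The arm moves only by the tool move_arm, never from a script. Its argument "moves" is a list of rows, each an object with "linear": the shift along the tool's x, y, z in m, a list of three; "dr": the turn, a rotation vector about the tool's x, y, z in degrees, a list of three; "jaw": the opening, from 0 (shut) to 1 (fully open). A call has 1 to 12 rows; each row shifts and turns the commanded pose from where the row before left it, along the tool's axes as they then stand; what a row does not reach is not made up. A row lasts 1/12 s, in which the tool goes at most 41.7 mm and 7.16 degrees, less where a joint would pass 70% of its speed; a pose out of reach is approached as far as the arm can. A call is refused whole if a number of a shift passes 0.0417 or a number of a turn 7.16, either way. A call with a gripper value outside its range is refused whole. The fingers move at their own pace and stop on an object; "squeeze" is the grip in N (left out, the last holds). Time passes only in rows, so rows that do not move let the fingers close. It gives the time, the measured TCP pose, the force, the opening and the grip force at its end, in the units of the state.
- get_obs(): the state, without advancing time (a new reading comes with each control period).
- grab_frame(name): name is "side" or "top" or "wrist"; returns the picture (480x640x3 uint8, red, green, blue); there is no depth.
- camera_model(name): a dict with "intrinsics" (3x3 intrinsics, pixels), "pose" (4x4, takes a point from camera to world coordinates); the wrist camera has in their place "tool_from_camera" (4x4, takes a point from camera to tool coordinates, whose origin is the TCP and whose axes are the flange's). Camera axes: x right, y down, z forward; pixel columns grow to the right and rows downward; lengths in m; the calibration is good to about 2 mm. A picture is of the moment at which its call begins: read the wrist's pose just before it. camera_model takes no time and is no camera call.
- hand_in(): hands the job in; it is judged then, once.
Trained networks look in the newest picture that a camera, given by its name, has taken for a name from the list of things; names that differ only in an ending like _2 or _b are one class to them, and where a whole thing is asked for, a point or a joint stands for the part that bears it (a point fixed in the world has none). Each returns a list of dicts, best first, with "score" (0 to 1); they miss things now and then, are a little off and sometimes report something else, mostly with a low value. They report only what shows in the picture. A call takes as long as a camera call.
- cut_out(name, camera): "region" (480x640 bool, what is visible of it) and "centre" ([column, row] in pixels, amid what is visible of it).
- landmark_of(name, camera): "centre" ([column, row] in pixels: a listed point, or the origin of a listed thing).
The state is a dict: "time": time; "qpos": joint angles; "joint_vel": joint speeds; "joint_efforts": joint torques, N m; "eef_pos": TCP position; "orientation": TCP orientation; "wrist_force": force on the tool from outside, world axes, zero at the start; "ft_torque": the same for the moment, N m; "finger_gap": finger opening in m; "finger_force": force on a finger pad.
Only numpy, scipy, OpenCV 4.12 (cv2) and the standard library are available. Lean on these libraries where they do the work, as an engineer would, in place of code of your own. Each camera call takes 0.05 s, during which the arm holds its last target. There are 200 camera calls.

## Task

The clip strip of the marker rack has slipped, so its bolt hole no longer lines up with the hole in the base: push the red-handled tapered drift fully down through both holes to draw them into line, take it out and put the black-handled bolt all the way down in its place. Put the drift back upright in its own socket of the wooden stand, and snap every marker fully home into the clips, the long ones in the two slots with widely spaced clips and the short ones in the two with narrowly spaced clips. Leave the label roll, the spice jar and the tape where they are.

Things in the scene. Friction and masses are not known exactly. Their poses are not given: they have to be found in the camera images.
- clip_rack: fixed dark steel base of the clip rack on rubber feet, 150 x 285 mm in plan, with a blue clip strip (8 mm thick, top 54 mm over the worktop) on it. Origin on the worktop; x along the markers' slots, y along the row of four slots (long slots at +y, the bolt hole at the -y end), z up. It does not move
- strip (a joint): slide of the clip strip along the rack's y (m): 0 when the strip's hole is exactly above the base's hole; it starts about 4 to 6 mm off to +y, moves under about 4 N and stays where it is left
- base_hole (a point): on the axis of the 18 mm hole in the base, at the level of the strip's top (54 mm above the worktop). The base plate there is 8 mm thick, directly under the strip; below it is free space to the worktop. Nothing else stands above the strip within 25 mm of the axis
- strip_hole (a point): centre of the mouth of the 18 mm through hole at the end of the strip, in its top face; it moves with the strip, which is 8 mm thick
- drift: tapered drift standing tip down in the stand. Origin at the tip, z up along it: taper of 4 mm diameter at the tip to 17 mm at 34 mm, 17 mm shank to 47 mm, collar 26 mm in diameter from 47 to 52 mm, red round grip 20 mm in diameter from 52 to 94 mm. 140 g. Fully down, its collar rests on the strip's top and its tip is 47 mm below that
- bolt: bolt standing tip down in the stand. Origin at the tip, z up along it: foot chamfered from 9 mm to 16 mm in the first 6 mm, 16 mm shank to 27 mm, flange 26 mm in diameter from 27 to 32 mm, black round grip 20 mm in diameter from 32 to 68 mm. 110 g. Fully down, its flange rests on the strip's top and its tip is 27 mm below that
- drift_socket (a point): centre of the mouth of the drift's 20 mm socket (52 mm deep) in the top face of the fixed wooden stand (54 x 112 x 56 mm), 56 mm above the worktop; the drift hangs in it by its collar
- bolt_socket (a point): centre of the mouth of the bolt's 20 mm socket in the same stand, 58 mm from the drift's; the bolt hangs in it by its flange
- slot_long_a (a point): outer long (widely spaced clips) slot: sprung jaw pairs, 10 mm wide, 44 mm to either side along the point's x. Site: mid-barrel point of a marker that is home, 26 mm over the strip's top (80 mm over the worktop); x along the marker (either end forward). Press it level straight down (5 to 10 N) onto black saddles. Flared jaws reach 42 mm above the strip; free room for fingers between the pairs
- slot_long_b (a point): inner long (widely spaced clips) slot: sprung jaw pairs, 10 mm wide, 44 mm to either side along the point's x. Site: mid-barrel point of a marker that is home, 26 mm over the strip's top (80 mm over the worktop); x along the marker (either end forward). Press it level straight down (5 to 10 N) onto black saddles. Flared jaws reach 42 mm above the strip; free room for fingers between the pairs
- slot_short_a (a point): inner short (narrowly spaced clips) slot: sprung jaw pairs, 10 mm wide, 27 mm to either side along the point's x. Site: mid-barrel point of a marker that is home, 26 mm over the strip's top (80 mm over the worktop); x along the marker (either end forward). Press it level straight down (5 to 10 N) onto black saddles. Flared jaws reach 42 mm above the strip; free room for fingers between the pairs
- slot_short_b (a point): outer short (narrowly spaced clips) slot: sprung jaw pairs, 10 mm wide, 27 mm to either side along the point's x. Site: mid-barrel point of a marker that is home, 26 mm over the strip's top (80 mm over the worktop); x along the marker (either end forward). Press it level straight down (5 to 10 N) onto black saddles. Flared jaws reach 42 mm above the strip; free room for fingers between the pairs
- marker_long_1: long label marker, 146 mm overall, lying flat: round white barrel 14 mm thick, 110 mm long, between a green hexagonal cap (24 mm, +x end) and plug (12 mm, -x end), both 17 mm across flats so it does not roll. Green band at mid-barrel. Origin: on the axis at mid-barrel (8.5 mm over the worktop when lying there); x along the marker. 30 g. May be absent
- marker_long_2: long label marker, 146 mm overall, lying flat: round white barrel 14 mm thick, 110 mm long, between a green hexagonal cap (24 mm, +x end) and plug (12 mm, -x end), both 17 mm across flats so it does not roll. Green band at mid-barrel. Origin: on the axis at mid-barrel (8.5 mm over the worktop when lying there); x along the marker. 30 g. May be absent
- marker_short_1: short label marker, 108 mm overall, lying flat: round white barrel 14 mm thick, 72 mm long, between a green hexagonal cap (24 mm, +x end) and plug (12 mm, -x end), both 17 mm across flats so it does not roll. Green band at mid-barrel. Origin: on the axis at mid-barrel (8.5 mm over the worktop when lying there); x along the marker. 30 g. May be absent
- marker_short_2: short label marker, 108 mm overall, lying flat: round white barrel 14 mm thick, 72 mm long, between a green hexagonal cap (24 mm, +x end) and plug (12 mm, -x end), both 17 mm across flats so it does not roll. Green band at mid-barrel. Origin: on the axis at mid-barrel (8.5 mm over the worktop when lying there); x along the marker. 30 g. May be absent
- label_roll: bystander: white label roll, 61 mm in diameter, 40 mm high; origin at the centre of its underside
- spice_jar: bystander: green-labelled spice jar with black cap, standing alone at the right beside the markers, 44 mm in diameter, 96 mm high; origin at the centre of its underside
- tape: bystander: roll of brown tape, 94 mm in diameter, 48 mm high; origin at the centre of its underside

How it is judged:
By the outcome, as a careful person would: the job done as asked, in the order asked, and still so for the second after the job is handed in, with the robot touching nothing.
Of marker_long_1, marker_long_2, marker_short_1, marker_short_2 only 3 to 4 are there at a start; the rules pass over those that are not, and their reading is None.
At some moment in a run one of marker_long_1, marker_long_2, marker_short_1, marker_short_2 may be knocked a few centimetres aside while the robot is not near it.
It also fails if it takes over 210 s, if anything falls off the work surface, if the arm or the gripper's body presses on something with over 40 N, if the wrist force passes 120 N, or if a joint passes its speed limit or range.

## Working session

There is one attempt and no reset: what is moved stays moved. The work goes in short steps, Python scripts to look and compute and a tool call to move; the robot and the scene stay as the last step left them, time stands still between calls to the robot, and variables do not carry over. Pictures are saved under pics/ and viewed, at most 14 in all, crops included, and the job is handed in when it is done.

Besides the shell and the picture viewer there is one more tool, called after "Emit:" by a JSON object that holds its "fn" and its "kwargs". move_arm: Moves the arm, as the interface text tells. Its arguments: {"type":"object","properties":{"moves":{"type":"array","items":{"type":"object","properties":{"linear":{"type":"array","items":{"type":"number"}},"dr":{"type":"array","items":{"type":"number"}},"jaw":{"type":"number"}}}},"squeeze":{"type":"number"}},"required":["moves"]}

```bash
mkdir -p pics; ls; cat > h.py <<'E'
from bench import *
import numpy as np, cv2
from scipy.spatial.transform import Rotation as R
def save(im,n): cv2.imwrite('pics/'+n, im[:,:,::-1])
def T_tool():
    o=get_obs(); T=np.eye(4); T[:3,:3]=R.from_rotvec(o['orientation']).as_matrix(); T[:3,3]=o['eef_pos']; return T
def cam(name,T=None):
    m=camera_model(name); K=np.array(m['intrinsics'])
    P=np.array(m['pose']) if name!='wrist' else (T_tool() if T is None else T)@np.array(m['tool_from_camera'])
    return K,P
def ray(c,px):
    K,P=c; d=P[:3,:3]@np.linalg.solve(K,[px[0],px[1],1.]); return P[:3,3],d/np.linalg.norm(d)
def at_z(c,px,z):
    o,d=ray(c,px); return o+d*(z-o[2])/d[2]
def tri(rs):
    A=np.zeros((3,3));b=np.zeros(3)
    for o,d in rs:
        M=np.eye(3)-np.outer(d,d);A+=M;b+=M@o
    p=np.linalg.solve(A,b); return p,[np.linalg.norm((np.eye(3)-np.outer(d,d))@(p-o)) for o,d in rs]
def proj(c,p):
    K,P=c; q=P[:3,:3].T@(np.array(p)-P[:3,3]); q=K@q; return q[:2]/q[2]
E
python3 - <<'E'
from h import *
np.set_printoptions(precision=3,suppress=True)
for n in ['side','top','wrist']:
    im=grab_frame(n); save(im,n+'0.png'); c=cam(n); print(n,c[0].tolist(),c[1].tolist())
print(get_obs())
print(camera_model('wrist')['tool_from_camera'])
for n in ['base_hole','strip_hole','drift','bolt','drift_socket','bolt_socket','slot_long_a','slot_short_a','marker_long_1','marker_short_1','clip_rack']:
    for cn in ['top','side']:
        r=landmark_of(n,cn); print(n,cn,[(round(d['score'],2),np.round(d['centre']).tolist()) for d in r[:5]])
E
```

```text
pics
side [[602.0117417155398, 0.0, 325.5313005262225], [0.0, 602.0117417155398, 239.19214770307985], [0.0, 0.0, 1.0]] [[0.9847770580076892, -0.0559926161349201, 0.16455689885291275, 0.39082731471173765], [-0.17349828319613173, -0.3743962549551053, 0.9108928531960203, -1.4452499652887913], [0.010606212788509749, -0.9255767235696666, -0.378411465254854, 0.5969044810477363], [0.0, 0.0, 0.0, 1.0]]
top [[517.6660741117242, 0.0, 314.9230088626639], [0.0, 517.6660741117242, 245.4771957968326], [0.0, 0.0, 1.0]] [[0.04009422114189275, -0.972220928614969, 0.23060554935662847, 0.3613089915379464], [-0.9991917428752218, -0.03834563282825343, 0.012061235963917177, -0.27512161752604913], [-0.0028834703052968438, -0.23090274664032942, -0.9729725624049992, 1.220095489686425], [0.0, 0.0, 0.0, 1.0]]
wrist [[353.052610182234, 0.0, 321.28850095880864], [0.0, 353.052610182234, 236.22026616269824], [0.0, 0.0, 1.0]] [[0.29488800127361187, 0.9139797600238752, 0.2787150246605901, 0.09779897989446668], [0.9555301655579019, -0.28152062169168013, -0.0877965960115649, 0.5711754361753439], [-0.001780284736301880
[... 1230 characters left out ...]
a top [(0.97, [275.0, 336.0]), (0.58, [280.0, 310.0])]
slot_long_a side [(0.83, [269.0, 244.0]), (0.71, [243.0, 239.0]), (0.38, [339.0, 249.0])]
slot_short_a top [(0.91, [286.0, 283.0]), (0.56, [290.0, 266.0])]
slot_short_a side [(0.73, [291.0, 238.0]), (0.61, [316.0, 240.0]), (0.36, [332.0, 287.0]), (0.35, [270.0, 244.0])]
marker_long_1 top [(0.57, [217.0, 329.0])]
marker_long_1 side [(0.26, [241.0, 231.0])]
marker_short_1 top [(0.83, [169.0, 329.0]), (0.72, [356.0, 336.0]), (0.22, [273.0, 330.0]), (0.18, [280.0, 311.0])]
marker_short_1 side [(0.83, [258.0, 303.0]), (0.67, [394.0, 260.0]), (0.57, [242.0, 233.0])]
clip_rack top [(0.97, [288.0, 290.0])]
clip_rack side [(0.59, [289.0, 271.0])]
```

View pics/top0.png

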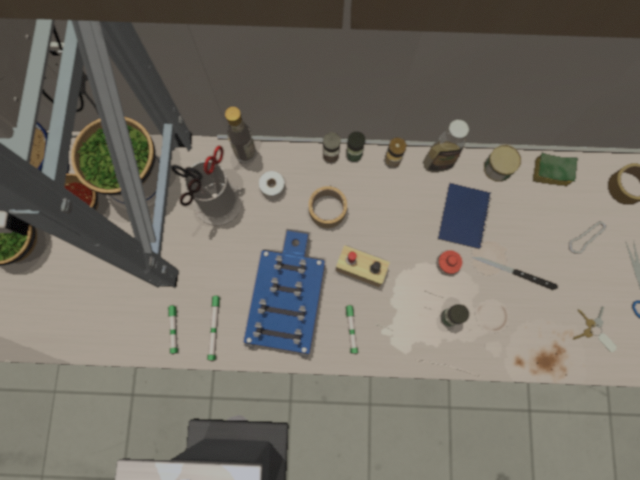

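View pics/side0.png

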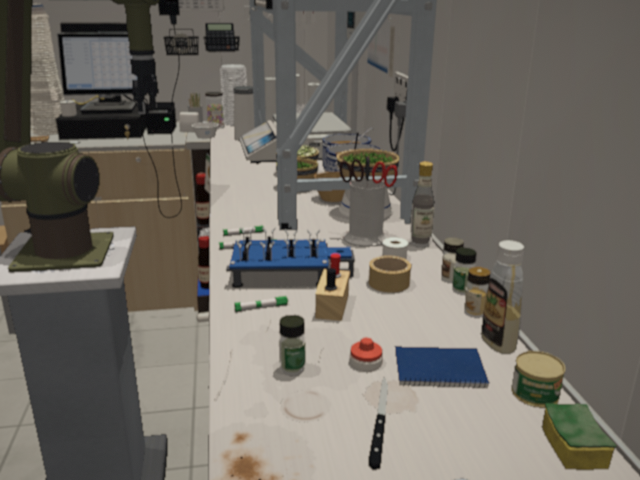

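The top view shows the rack (about 285,300) with its bolt tab at (295,243), and the stand with the drift (351,257) and bolt (376,267). There are three markers: a short at (173,330), a long at (214,328) and a short at (352,330). The gantry is at the upper left. The side view agrees.

```bash
python3 - <<'E'
from h import *
np.set_printoptions(precision=4,suppress=True)
t=cam('top');s=cam('side')
def L(n,c): return [d['centre'] for d in landmark_of(n,c)]
for n,a,b in [('base_hole',(293,242),(340,249)),('strip_hole',(295,243),(341,251)),('bolt_socket',(375,267),(330,288)),('bolt',(371,269),(329,298)),('slotlongb',(280,310),(269,244)),('slotlonga',(275,336),(243,239)),('shorta',(286,283),(291,238)),('shortb',(290,266),(316,240)),('mshort',(352,330),(261,303)),('long',(214,328),(228,244)),('mshortL',(173,330),(243,230)),('gantryfoot',(168,278),(288,225))]:
    print(n,*tri([ray(t,a),ray(s,b)]))
for n,px,z in [('mS1',(173,330),.0085),('mL',(214,328),.0085),('mS2',(352,330),.0085),('driftsock',(352,262),.056),('boltsock',(375,267),.056),('base',(293,242),.054),('strip',(295,243),.054),('la',(275,336),.08),('lb',(280,310),.08),('sa',(286,283),.08),('sb',(290,266),.08),('foot',(168,278),0),('jar',(457,315),.096)]:
    print(n,at_z(t,px,z))
for n in ['marker_long_1','marker_short_1']:
    for d in cut_out(n,'top'):
        ys,xs=np.nonzero(d['region']); r=cv2.minAreaRect(np.c_[xs,ys].astype(np.float32)); print(n,d['score'],r)
E
```

```text
base_hole [ 0.6455 -0.2099  0.0571] [np.float64(0.0022572442820932527), np.float64(0.0022572442820934)]
strip_hole [ 0.6456 -0.2146  0.0538] [np.float64(0.0036700470768051764), np.float64(0.0036700470768055056)]
bolt_socket [ 0.5907 -0.3998  0.058 ] [np.float64(0.0009372568261428967), np.float64(0.0009372568261426876)]
bolt [ 0.5904 -0.3932  0.0324] [np.float64(0.001156060013849122), np.float64(0.001156060013848973)]
slotlongb [ 0.486  -0.1895  0.0711] [np.float64(0.0022109392441371075), np.float64(0.002210939244137091)]
slotlonga [ 0.4283 -0.1827  0.0841] [np.float64(0.0024887769365754212), np.float64(0.002488776936575496)]
shorta [ 0.5394 -0.2005  0.0878] [np.float64(0.002514884112239192), np.float64(0.0025148841122393266)]
shortb [ 0.5873 -0.2075  0.0812] [np.float64(0.005396760190384487), np.float64(0.005396760190384411)]
mshort [ 0.4533 -0.3539  0.0109] [np.float64(0.002599405132739528), np.float64(0.0025994051327395554)]
long [ 0.4199 -0.0364  0.0154] [np.float64(0.022282983664322846), np.float64(0.02228298366432289)]
mshortL [0.4368 0.0597 0.0115] [np.float64(0.002662703239026
[... 320 characters left out ...]
095  0.054 ]
strip [ 0.6418 -0.2143  0.054 ]
la [ 0.426  -0.1824  0.08  ]
lb [ 0.4828 -0.1901  0.08  ]
sa [ 0.5432 -0.2001  0.08  ]
sb [ 0.5821 -0.207   0.08  ]
foot [0.5569 0.0875 0.    ]
jar [ 0.4855 -0.5742  0.096 ]
marker_long_1 0.76 ((213.9153594970703, 327.0231018066406), (9.041614532470703, 64.28976440429688), 3.1798300743103027)
marker_long_1 0.72 ((361.3057556152344, 266.16314697265625), (50.08466339111328, 27.613372802734375), 21.370620727539062)
marker_short_1 0.84 ((350.7640686035156, 328.5224914550781), (47.54676055908203, 8.532817840576172), 84.5596694946289)
marker_short_1 0.58 ((171.9280548095703, 328.9779357910156), (47.98639678955078, 7.1884379386901855), 88.63607025146484)
```

View pics/wrist0.png

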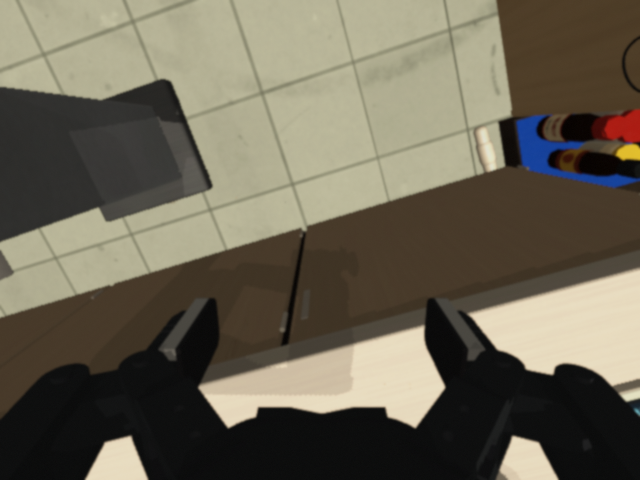

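The wrist view shows only floor, the bench edge and the fingers. I'll move over the rack, swinging in close to the base to keep clear of the gantry post at about (0.557, 0.0875).

Emit:
{"fn": "move_arm", "kwargs": {"moves": [{"linear": [-0.0266, -0.0267, -0.004]}, {"linear": [-0.0266, -0.0267, 0]}, {"linear": [-0.0266, -0.0267, 0]}, {"linear": [-0.0266, -0.0267, 0]}, {"linear": [-0.0266, -0.0267, 0]}, {"linear": [-0.0266, -0.0267, 0]}, {"linear": [-0.0266, -0.0267, 0]}, {"linear": [-0.0266, -0.0267, 0]}, {"linear": [-0.0266, -0.0267, 0]}, {"linear": [-0.0266, -0.0267, 0]}, {"linear": [-0.0266, -0.0267, 0]}, {"linear": [-0.0266, -0.0267, 0]}]}}

```text
invalid input
```

Emit:
{"fn": "move_arm", "kwargs": {"moves": [{"linear": [-0.0177, -0.032, -0.004]}, {"linear": [-0.0177, -0.032, -0.004]}, {"linear": [-0.0177, -0.032, -0.004]}, {"linear": [-0.0177, -0.032, -0.004]}, {"linear": [-0.0177, -0.032, -0.004]}, {"linear": [-0.0177, -0.032, -0.004]}, {"linear": [-0.0177, -0.032, -0.004]}, {"linear": [-0.0177, -0.032, -0.004]}, {"linear": [-0.0177, -0.032, -0.004]}, {"linear": [-0.0177, -0.032, -0.004]}, {"linear": [-0.0177, -0.032, -0.004]}, {"linear": [-0.0177, -0.032, -0.004]}]}}

```text
invalid input
```

Emit:
{"fn": "move_arm", "kwargs": {"moves": [{"dr": [0, 0, 6.9]}, {"dr": [0, 0, 6.9]}, {"dr": [0, 0, 6.9]}, {"dr": [0, 0, 6.9]}, {"dr": [0, 0, 6.9]}, {"dr": [0, 0, 6.9]}, {"dr": [0, 0, 6.9]}, {"dr": [0, 0, 6.9]}, {"dr": [0, 0, 6.9]}, {"dr": [0, 0, 6.9]}, {"dr": [0, 0, 6.9]}, {"dr": [0, 0, 6.9]}]}}

```text
invalid input
```

Emit:
{"fn": "move_arm", "kwargs": {"moves": [{"linear": [-0.0266, -0.0267, -0.004], "dr": [0, 0, 0], "jaw": 1}]}}

```text
time: 1.43
eef_pos: [0.1861, 0.5204, 0.3073]
orientation: [-0.463, -3.105, -0.006]
wrist_force: [1.8, 0.6, -0.6]
finger_gap: 0.0856
finger_force: 0.0
```

Emit:
{"fn": "move_arm", "kwargs": {"moves": [{"linear": [-0.0266, -0.0267, 0], "dr": [0, 0, 0], "jaw": 1}, {"linear": [-0.0266, -0.0267, 0], "dr": [0, 0, 0], "jaw": 1}, {"linear": [-0.0266, -0.0267, 0], "dr": [0, 0, 0], "jaw": 1}, {"linear": [-0.0266, -0.0267, 0], "dr": [0, 0, 0], "jaw": 1}, {"linear": [-0.0266, -0.0267, 0], "dr": [0, 0, 0], "jaw": 1}, {"linear": [-0.0266, -0.0267, 0], "dr": [0, 0, 0], "jaw": 1}, {"linear": [-0.0266, -0.0267, 0], "dr": [0, 0, 0], "jaw": 1}, {"linear": [-0.0266, -0.0267, 0], "dr": [0, 0, 0], "jaw": 1}, {"linear": [-0.0266, -0.0267, 0], "dr": [0, 0, 0], "jaw": 1}, {"linear": [-0.0266, -0.0267, 0], "dr": [0, 0, 0], "jaw": 1}, {"linear": [-0.0266, -0.0267, 0], "dr": [0, 0, 0], "jaw": 1}]}}

```text
time: 2.35
eef_pos: [0.3806, 0.1473, 0.3083]
orientation: [0.469, 3.105, 0.001]
wrist_force: [0.7, 0.8, 0.9]
finger_gap: 0.0857
finger_force: 0.0
```

Emit:
{"fn": "move_arm", "kwargs": {"moves": [{"linear": [-0.0177, -0.032, -0.004], "dr": [0, 0, 0], "jaw": 1}, {"linear": [-0.0177, -0.032, -0.004], "dr": [0, 0, 0], "jaw": 1}, {"linear": [-0.0177, -0.032, -0.004], "dr": [0, 0, 0], "jaw": 1}, {"linear": [-0.0177, -0.032, -0.004], "dr": [0, 0, 0], "jaw": 1}, {"linear": [-0.0177, -0.032, -0.004], "dr": [0, 0, 0], "jaw": 1}, {"linear": [-0.0177, -0.032, -0.004], "dr": [0, 0, 0], "jaw": 1}, {"linear": [-0.0177, -0.032, -0.004], "dr": [0, 0, 0], "jaw": 1}, {"linear": [-0.0177, -0.032, -0.004], "dr": [0, 0, 0], "jaw": 1}, {"linear": [-0.0177, -0.032, -0.004], "dr": [0, 0, 0], "jaw": 1}, {"linear": [-0.0177, -0.032, -0.004], "dr": [0, 0, 0], "jaw": 1}, {"linear": [-0.0177, -0.032, -0.004], "dr": [0, 0, 0], "jaw": 1}, {"linear": [-0.0177, -0.032, -0.004], "dr": [0, 0, 0], "jaw": 1}]}}

```text
time: 3.35
eef_pos: [0.4696, -0.2826, 0.3562]
orientation: [0.47, 3.106, 0.0]
wrist_force: [0.6, -1.2, -0.1]
finger_gap: 0.0858
finger_force: 0.0
```

Emit:
{"fn": "move_arm", "kwargs": {"moves": [{"linear": [0, 0, 0], "dr": [0, 0, 6.9], "jaw": 1}, {"linear": [0, 0, 0], "dr": [0, 0, 6.9], "jaw": 1}, {"linear": [0, 0, 0], "dr": [0, 0, 6.9], "jaw": 1}, {"linear": [0, 0, 0], "dr": [0, 0, 6.9], "jaw": 1}, {"linear": [0, 0, 0], "dr": [0, 0, 6.9], "jaw": 1}, {"linear": [0, 0, 0], "dr": [0, 0, 6.9], "jaw": 1}, {"linear": [0, 0, 0], "dr": [0, 0, 6.9], "jaw": 1}, {"linear": [0, 0, 0], "dr": [0, 0, 6.9], "jaw": 1}, {"linear": [0, 0, 0], "dr": [0, 0, 6.9], "jaw": 1}, {"linear": [0, 0, 0], "dr": [0, 0, 6.9], "jaw": 1}, {"linear": [0, 0, 0], "dr": [0, 0, 6.9], "jaw": 1}, {"linear": [0, 0, 0], "dr": [0, 0, 6.9], "jaw": 1}]}}

```text
time: 4.35
eef_pos: [0.4697, -0.2806, 0.3559]
orientation: [-2.412, -2.013, 0.0]
wrist_force: [-0.4, -0.2, 0.1]
finger_gap: 0.0852
finger_force: 0.0
```

```bash
cat > look.py <<'E'
from h import *
import sys,json,os
np.set_printoptions(precision=4,suppress=True)
tag=sys.argv[1]; names=sys.argv[2:]
T=T_tool(); im=grab_frame('wrist'); save(im,f'w{tag}.png'); c=cam('wrist',T)
print('T',T[:3,3],'xang',np.degrees(np.arctan2(T[1,0],T[0,0])))
Z=dict(base_hole=.054,strip_hole=.054,drift_socket=.056,bolt_socket=.056,drift=.009,bolt=.029,slot_long_a=.08,slot_short_a=.08,marker_long_1=.0085,marker_short_1=.0085)
out={'T':T.tolist()}
for n in names:
    r=[(d['score'],np.array(d['centre'])) for d in landmark_of(n,'wrist')]
    out[n]=[(s,p.tolist()) for s,p in r]
    for s,p in r[:4]: print(n,round(s,2),p.round(1),at_z(c,p,Z[n])[:2])
json.dump(out,open(f'l{tag}.json','w'))
E
python3 look.py A base_hole strip_hole drift_socket bolt_socket drift bolt slot_long_a slot_short_a marker_long_1 marker_short_1
```

```text
T [ 0.4697 -0.2806  0.3559] xang 79.67970472957131
base_hole 0.93 [489.  106.9] [ 0.6495 -0.217 ]
base_hole 0.73 [436.  274.2] [ 0.5825 -0.3872]
strip_hole 0.58 [482.8 106. ] [ 0.6435 -0.2151]
drift_socket 0.64 [458.7 235.8] [ 0.6104 -0.3451]
bolt_socket 0.55 [449.2 283.3] [ 0.5959 -0.4002]
drift 0.95 [441.9 225.2] [ 0.6073 -0.3453]
bolt 0.91 [434.  273.3] [ 0.587  -0.3977]
slot_long_a 0.82 [263.1 116.6] [ 0.431  -0.1874]
slot_long_a 0.66 [318.6 113. ] [ 0.4823 -0.1935]
slot_short_a 0.85 [430.3 106.6] [ 0.5846 -0.2064]
slot_short_a 0.82 [374.8 107.5] [ 0.5342 -0.198 ]
slot_short_a 0.68 [371.6 388.9] [ 0.4882 -0.5078]
slot_short_a 0.54 [363.2 112.4] [ 0.523  -0.2004]
marker_short_1 0.87 [313.5 253. ] [ 0.4459 -0.3529]
marker_short_1 0.32 [371.3 390.9] [ 0.4884 -0.5732]
```

View pics/wA.png

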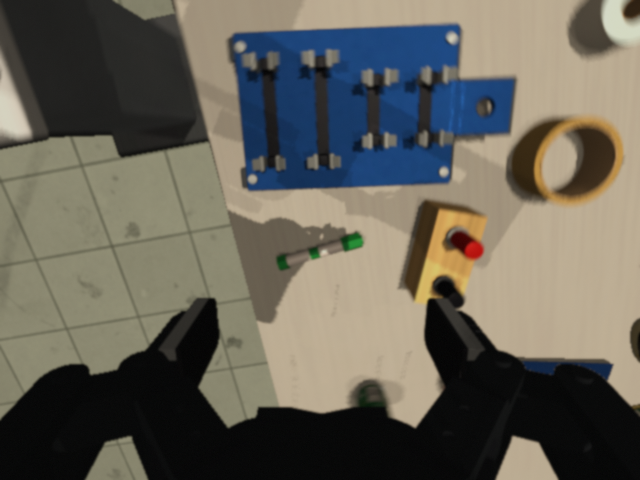

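The wrist view shows the rack with the four slots in clear view and the bolt hole at (486,106). The drift head is at (468,245), the bolt head at (450,290) and a short marker at (320,251). I'll take a second, closer view above the stand and hole.

Emit:
{"fn": "move_arm", "kwargs": {"moves": [{"linear": [0.0007, 0.0263, 0.011], "dr": [0, 0, 0], "jaw": 1}, {"linear": [0.0007, 0.0263, 0.011], "dr": [0, 0, 0], "jaw": 1}, {"linear": [0.0007, 0.0263, 0.011], "dr": [0, 0, 0], "jaw": 1}, {"linear": [0.0007, 0.0263, 0.011], "dr": [0, 0, 0], "jaw": 1}, {"linear": [0.0007, 0.0263, 0.011], "dr": [0, 0, 0], "jaw": 1}, {"linear": [0, 0, 0], "dr": [0, 0, 0], "jaw": 1}, {"linear": [0, 0, 0], "dr": [0, 0, 0], "jaw": 1}]}}

```text
time: 5.48
eef_pos: [0.6005, -0.2998, 0.299]
orientation: [-2.403, -2.02, 0.002]
wrist_force: [-0.9, 0.3, -0.4]
finger_gap: 0.0852
finger_force: 0.0
```

```bash
python3 look.py B base_hole strip_hole drift_socket bolt_socket drift bolt slot_long_a slot_short_a
python3 - <<'E'
from h import *
import json
np.set_printoptions(precision=4,suppress=True)
A=json.load(open('lA.json'));B=json.load(open('lB.json'))
a=cam('wrist',np.array(A['T']));b=cam('wrist',np.array(B['T']))
for n in ['base_hole','strip_hole','drift_socket','bolt_socket','drift','bolt']:
    if A[n] and B[n]: print(n,*tri([ray(a,A[n][0][1]),ray(b,B[n][0][1])]))
E
```

```text
T [ 0.6005 -0.2998  0.299 ] xang 80.0995775097171
base_hole 0.77 [361.7 107.4] [ 0.6484 -0.2153]
strip_hole 0.92 [357.6 106.1] [ 0.6451 -0.2137]
drift_socket 0.6 [339.5 255.7] [ 0.6093 -0.3422]
drift_socket 0.26 [237.6 112.7] [ 0.545  -0.2016]
bolt_socket 0.66 [329.  313.3] [ 0.5894 -0.4006]
drift 0.86 [336.1 242.4] [ 0.6075 -0.344 ]
drift 0.31 [ 82.7 119.2] [ 0.3851 -0.1779]
bolt 0.64 [329.  299.4] [ 0.5901 -0.3992]
bolt 0.42 [332.4 311.4] [ 0.5914 -0.414 ]
slot_long_a 0.73 [ 85.9 119.3] [ 0.4324 -0.1879]
slot_short_a 0.84 [218.7 111. ] [ 0.5361 -0.1998]
slot_short_a 0.79 [281.1 108. ] [ 0.5841 -0.2059]
base_hole [ 0.6477 -0.2162  0.0583] [np.float64(0.0007701046486522371), np.float64(0.0007701046486521648)]
strip_hole [ 0.6454 -0.2143  0.0501] [np.float64(0.0008548974984379271), np.float64(0.0008548974984378742)]
drift_socket [ 0.6093 -0.3427  0.0587] [np.float64(0.0013414330817722192), np.float64(0.0013414330817722365)]
bolt_socket [ 0.5907 -0.3913  0.0729] [np.float64(6.926234182331122e-05), np.float64(6.926234182347815e-05)]
drift [ 0.6075 -0.3449  0.0082] [np.float64(0.000622697710833685), np.float64(0.0006226977108337671)]
bolt [ 0.5895 -0.4029  0.02  ] [np.float64(0.0008318108486760001), np.float64(0.0008318108486759775)]
```

View pics/wB.png

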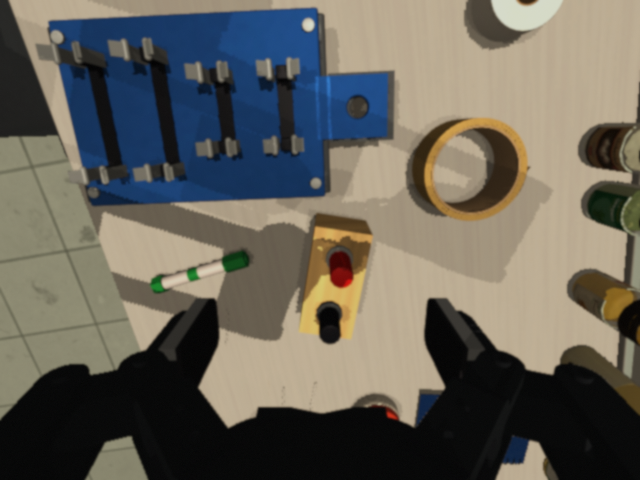

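The close view shows the drift grip at (340,268), the bolt grip at (330,325) and the hole at (357,106); the tape ring sits to the right of the hole. I'll grasp the drift now.

Emit:
{"fn": "move_arm", "kwargs": {"moves": [{"linear": [-0.0108, 0.0038, 0.03], "dr": [0, 0, 0], "jaw": 1}, {"linear": [-0.0108, 0.0038, 0.03], "dr": [0, 0, 0], "jaw": 1}, {"linear": [-0.0108, 0.0038, 0.03], "dr": [0, 0, 0], "jaw": 1}, {"linear": [-0.0108, 0.0038, 0.029], "dr": [0, 0, 0], "jaw": 1}, {"linear": [0, 0, 0.0215], "dr": [0, 0, 0], "jaw": 1}, {"linear": [0, 0, 0.0215], "dr": [0, 0, 0], "jaw": 1}, {"linear": [0, 0, 0], "dr": [0, 0, 0], "jaw": 1}], "squeeze": 60}}

```text
time: 6.52
eef_pos: [0.6045, -0.3439, 0.1339]
orientation: [-2.4, -2.013, 0.004]
wrist_force: [-1.2, 0.5, 0.1]
finger_gap: 0.0854
finger_force: 0.0
```

Emit:
{"fn": "move_arm", "kwargs": {"moves": [{"linear": [0, 0, 0], "dr": [0, 0, 0], "jaw": 0.4}, {"linear": [0, 0, 0], "dr": [0, 0, 0], "jaw": 0.3}, {"linear": [0, 0, 0], "dr": [0, 0, 0], "jaw": 0}, {"linear": [0, 0, 0], "dr": [0, 0, 0], "jaw": 0}, {"linear": [0, 0, 0], "dr": [0, 0, 0], "jaw": 0}, {"linear": [0, 0, 0], "dr": [0, 0, 0], "jaw": 0}, {"linear": [0, 0, 0], "dr": [0, 0, 0], "jaw": 0}]}}

```text
time: 7.1
eef_pos: [0.6079, -0.3454, 0.1406]
orientation: [2.404, 2.018, 0.001]
wrist_force: [-0.9, 0.6, 7.0]
finger_gap: 0.0183
finger_force: 58.4
```

Emit:
{"fn": "move_arm", "kwargs": {"moves": [{"linear": [0, 0, -0.01], "dr": [0, 0, 0], "jaw": 0}, {"linear": [0, 0, -0.025], "dr": [0, 0, 0], "jaw": 0}, {"linear": [0, 0, -0.025], "dr": [0, 0, 0], "jaw": 0}, {"linear": [0, 0, -0.025], "dr": [0, 0, 0], "jaw": 0}, {"linear": [0, 0, 0], "dr": [0, 0, 0], "jaw": 0}, {"linear": [0, 0, 0], "dr": [0, 0, 0], "jaw": 0}]}}

```text
time: 7.6
eef_pos: [0.608, -0.3456, 0.2262]
orientation: [2.403, 2.017, 0.002]
wrist_force: [-0.7, -0.5, -1.1]
finger_gap: 0.0188
finger_force: 59.6
```

```bash
python3 - <<'E'
from h import *
np.set_printoptions(precision=4,suppress=True)
o=get_obs(); print(o['eef_pos'],o['wrist_force'],o['finger_gap'])
T=T_tool(); im=grab_frame('wrist'); s=grab_frame('side'); t=grab_frame('top')
print(T)
rs=[]
for cn in ['wrist','side','top']:
    c=cam(cn,T)
    for d in landmark_of('drift',cn)[:2]: print(cn,d['score'],d['centre'],at_z(c,d['centre'],T[2,3]-.128))
    g=cut_out('drift',cn)
    for d in g[:1]: print('cut',d['score'],d['centre'],d['region'].sum())
    if cn=='wrist':
        for n in ['strip_hole','base_hole']:
            for d in landmark_of(n,cn)[:2]: print(n,d['score'],d['centre'],at_z(c,d['centre'],.054))
    print(cn,'pred tip',proj(c,[T[0,3],T[1,3],T[2,3]-.128]))
a=cv2.resize(im[60:420,200:460],None,fx=1.6,fy=1.6); b=cv2.resize(s[180:330,250:420],None,fx=2.3,fy=3.84)
save(np.hstack([a,cv2.resize(s[190:310,280:400],(380,576))]),'C.png')
E
```

```text
[ 0.608  -0.3456  0.2262] [-0.7422 -0.5073 -1.1413] 0.018784935717529035
[[ 0.1732  0.9849  0.0034  0.608 ]
 [ 0.9849 -0.1732 -0.0023 -0.3456]
 [-0.0017  0.0037 -1.      0.2262]
 [ 0.      0.      0.      1.    ]]
wrist 0.96 [318.7, 254.8] [ 0.6067 -0.3433  0.0982]
cut 0.83 [319.7, 316.3] 4680
strip_hole 0.89 [341.9, 21.1] [ 0.6438 -0.2136  0.054 ]
base_hole 0.8 [351.7, 24.0] [ 0.6495 -0.2162  0.054 ]
wrist pred tip [321.547  258.0227]
side 0.58 [331.2, 258.6] [ 0.601  -0.3489  0.0982]
side 0.47 [288.8, 368.3] [ 0.4707 -0.7189  0.0982]
cut 0.73 [332.5, 235.9] 338
side pred tip [334.2832 257.7291]
cut 0.49 [306.0, 266.5] 1010
top pred tip [352.6147 255.35  ]
```

View pics/C.png

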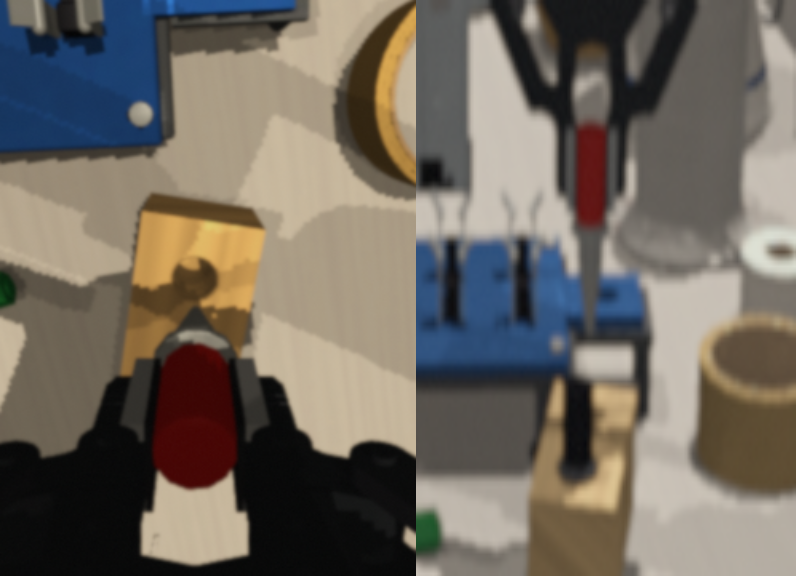

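The drift is held upright, with its tip at about (321,253) in the wrist image and its socket visible at (322,234). Next I'll carry it over the hole and check the alignment from close up.

Emit:
{"fn": "move_arm", "kwargs": {"moves": [{"linear": [0.0335, 0.0041, 0], "dr": [0, 0, 0], "jaw": 0}, {"linear": [0.0335, 0.0041, 0], "dr": [0, 0, 0], "jaw": 0}, {"linear": [0.0335, 0.0041, 0], "dr": [0, 0, 0], "jaw": 0}, {"linear": [0.0335, 0.0041, 0], "dr": [0, 0, 0], "jaw": 0}, {"linear": [0, 0, 0.011], "dr": [0, 0, 0], "jaw": 0}, {"linear": [0, 0, 0.011], "dr": [0, 0, 0], "jaw": 0}, {"linear": [0, 0, 0], "dr": [0, 0, 0], "jaw": 0}, {"linear": [0, 0, 0], "dr": [0, 0, 0], "jaw": 0}]}}

```text
time: 8.82
eef_pos: [0.6457, -0.2166, 0.2005]
orientation: [-2.405, -2.018, 0.003]
wrist_force: [-0.0, 0.4, -0.8]
finger_gap: 0.0183
finger_force: 59.6
```

```bash
python3 - <<'E'
from h import *
np.set_printoptions(precision=4,suppress=True)
T=T_tool(); im=grab_frame('wrist'); s=grab_frame('side')
print(T[:3,3],get_obs()['wrist_force'])
for cn in ['wrist','side']:
    c=cam(cn,T)
    for n,z in [('drift',T[2,3]-.131),('strip_hole',.054),('base_hole',.054)]:
        for d in landmark_of(n,cn)[:1]: print(cn,n,d['score'],d['centre'],at_z(c,d['centre'],z))
save(np.hstack([cv2.resize(im[130:330,220:420],(400,400),interpolation=cv2.INTER_CUBIC),cv2.resize(s[200:280,300:380],(400,400),interpolation=cv2.INTER_CUBIC)]),'D.png')
E
```

```text
[ 0.6457 -0.2166  0.2005] [ 0.9316 -0.0694 -1.6468]
wrist drift 0.64 [323.8, 256.6] [ 0.6462 -0.2167  0.0695]
wrist strip_hole 0.71 [321.7, 247.0] [ 0.6451 -0.2156  0.054 ]
wrist base_hole 0.58 [327.9, 248.3] [ 0.6489 -0.2172  0.054 ]
side drift 0.82 [337.6, 248.1] [ 0.6377 -0.2315  0.0695]
side strip_hole 0.44 [330.3, 300.9] [ 0.582  -0.4458  0.054 ]
side base_hole 0.67 [334.7, 273.8] [ 0.6127 -0.3295  0.054 ]
```

View pics/D.png

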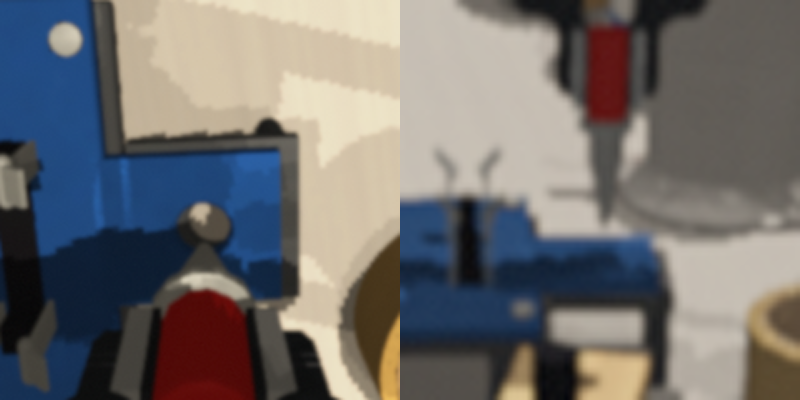

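```bash
python3 - <<'E'
from h import *
np.set_printoptions(precision=4,suppress=True)
T=T_tool(); c=cam('wrist',T)
print('hole',at_z(c,(322.5,244),.054)); 
for r in (250,253,256):
  for dz in (.128,.131): print(r,dz,at_z(c,(323.5,r),T[2,3]-dz))
print(T[:3,:2])
E
```

```text
hole [ 0.6473 -0.2144  0.054 ]
250 0.128 [ 0.6483 -0.2116  0.0743]
250 0.131 [ 0.6482 -0.2126  0.0713]
253 0.128 [ 0.648  -0.2134  0.0743]
253 0.131 [ 0.6479 -0.2145  0.0713]
256 0.128 [ 0.6477 -0.2153  0.0743]
256 0.131 [ 0.6475 -0.2164  0.0713]
[[ 0.174   0.9847]
 [ 0.9847 -0.174 ]
 [-0.0002  0.0007]]
```

Emit:
{"fn": "move_arm", "kwargs": {"moves": [{"linear": [0, 0, 0.008], "dr": [0, 0, 0], "jaw": 0}, {"linear": [0, 0, 0.008], "dr": [0, 0, 0], "jaw": 0}, {"linear": [0, 0, 0.006], "dr": [0, 0, 0], "jaw": 0}, {"linear": [0, 0, 0.004], "dr": [0, 0, 0], "jaw": 0}, {"linear": [0, 0, 0], "dr": [0, 0, 0], "jaw": 0}, {"linear": [0, 0, 0], "dr": [0, 0, 0], "jaw": 0}]}}

```text
time: 9.72
eef_pos: [0.6464, -0.2158, 0.1751]
orientation: [-2.405, -2.019, 0.001]
wrist_force: [-0.1, 0.1, -1.2]
finger_gap: 0.018
finger_force: 59.6
```

Emit:
{"fn": "move_arm", "kwargs": {"moves": [{"linear": [0, 0, 0.004], "dr": [0, 0, 0], "jaw": 0}, {"linear": [0, 0, 0.004], "dr": [0, 0, 0], "jaw": 0}, {"linear": [0, 0, 0], "dr": [0, 0, 0], "jaw": 0}]}}

```text
time: 9.97
eef_pos: [0.6463, -0.2158, 0.1672]
orientation: [-2.405, -2.019, 0.001]
wrist_force: [-0.2, 0.6, -1.1]
finger_gap: 0.0186
finger_force: 59.6
```

Emit:
{"fn": "move_arm", "kwargs": {"moves": [{"linear": [0, 0.0005, 0.003], "dr": [0, 0, 0], "jaw": 0}, {"linear": [0, 0.0005, 0.003], "dr": [0, 0, 0], "jaw": 0}, {"linear": [0, 0, 0], "dr": [0, 0, 0], "jaw": 0}, {"linear": [0, 0, 0], "dr": [0, 0, 0], "jaw": 0}]}}

```text
time: 10.3
eef_pos: [0.6476, -0.2162, 0.1616]
orientation: [-2.406, -2.02, 0.0]
wrist_force: [-0.3, 0.0, -0.6]
finger_gap: 0.0185
finger_force: 59.7
```

Emit:
{"fn": "move_arm", "kwargs": {"moves": [{"linear": [0, 0.0005, 0.003], "dr": [0, 0, 0], "jaw": 0}, {"linear": [0, 0.0005, 0.001], "dr": [0, 0, 0], "jaw": 0}, {"linear": [0, 0, 0], "dr": [0, 0, 0], "jaw": 0}, {"linear": [0, 0, 0], "dr": [0, 0, 0], "jaw": 0}]}}

```text
time: 10.63
eef_pos: [0.6476, -0.2162, 0.1575]
orientation: [-2.405, -2.019, 0.002]
wrist_force: [-5.1, -0.4, 0.6]
finger_gap: 0.0186
finger_force: 59.8
```

Emit:
{"fn": "move_arm", "kwargs": {"moves": [{"linear": [0, 0.0005, 0.002], "dr": [0, 0, 0], "jaw": 0}, {"linear": [0, 0.0005, 0.002], "dr": [0, 0, 0], "jaw": 0}, {"linear": [0, 0, 0], "dr": [0, 0, 0], "jaw": 0}, {"linear": [0, 0, 0], "dr": [0, 0, 0], "jaw": 0}]}}

```text
time: 10.97
eef_pos: [0.6495, -0.2165, 0.1536]
orientation: [-2.406, -2.019, 0.001]
wrist_force: [-3.3, -0.3, -0.6]
finger_gap: 0.0183
finger_force: 60.0
```

Emit:
{"fn": "move_arm", "kwargs": {"moves": [{"linear": [0, 0, 0.002], "dr": [0, 0, 0], "jaw": 0}, {"linear": [0, 0, 0.002], "dr": [0, 0, 0], "jaw": 0}, {"linear": [0, 0, 0], "dr": [0, 0, 0], "jaw": 0}, {"linear": [0, 0, 0], "dr": [0, 0, 0], "jaw": 0}]}}

```text
time: 11.3
eef_pos: [0.6496, -0.2165, 0.1494]
orientation: [-2.406, -2.02, 0.0]
wrist_force: [-2.3, 0.1, -1.7]
finger_gap: 0.0183
finger_force: 59.8
```

Emit:
{"fn": "move_arm", "kwargs": {"moves": [{"linear": [0, 0, 0.002], "dr": [0, 0, 0], "jaw": 0}, {"linear": [0, 0, 0.001], "dr": [0, 0, 0], "jaw": 0}, {"linear": [0, 0, 0], "dr": [0, 0, 0], "jaw": 0}, {"linear": [0, 0, 0], "dr": [0, 0, 0], "jaw": 0}]}}

```text
time: 11.63
eef_pos: [0.6497, -0.2165, 0.1466]
orientation: [-2.406, -2.02, -0.0]
wrist_force: [-2.2, 0.8, -1.2]
finger_gap: 0.0184
finger_force: 59.7
```

Emit:
{"fn": "move_arm", "kwargs": {"moves": [{"linear": [0, 0, 0.002], "dr": [0, 0, 0], "jaw": 0}, {"linear": [0, 0, 0.001], "dr": [0, 0, 0], "jaw": 0}, {"linear": [0, 0, 0], "dr": [0, 0, 0], "jaw": 0}, {"linear": [0, 0, 0], "dr": [0, 0, 0], "jaw": 0}]}}

```text
time: 11.97
eef_pos: [0.6497, -0.2165, 0.1437]
orientation: [-2.406, -2.02, -0.0]
wrist_force: [-2.8, 0.7, -1.6]
finger_gap: 0.0187
finger_force: 59.7
```

Emit:
{"fn": "move_arm", "kwargs": {"moves": [{"linear": [0, 0, 0.002], "dr": [0, 0, 0], "jaw": 0}, {"linear": [0, 0, 0.001], "dr": [0, 0, 0], "jaw": 0}, {"linear": [0, 0, 0], "dr": [0, 0, 0], "jaw": 0}, {"linear": [0, 0, 0], "dr": [0, 0, 0], "jaw": 0}]}}

```text
time: 12.3
eef_pos: [0.6497, -0.2165, 0.1407]
orientation: [2.406, 2.02, 0.0]
wrist_force: [-1.3, 1.0, -1.7]
finger_gap: 0.0185
finger_force: 59.7
```

Emit:
{"fn": "move_arm", "kwargs": {"moves": [{"linear": [0, 0, 0.001], "dr": [0, 0, 0], "jaw": 0}, {"linear": [0, 0, 0.001], "dr": [0, 0, 0], "jaw": 0}, {"linear": [0, 0, 0], "dr": [0, 0, 0], "jaw": 0}, {"linear": [0, 0, 0], "dr": [0, 0, 0], "jaw": 0}]}}

```text
time: 12.63
eef_pos: [0.6497, -0.2165, 0.1388]
orientation: [2.406, 2.02, 0.0]
wrist_force: [-2.8, 0.3, -0.5]
finger_gap: 0.0183
finger_force: 59.8
```

Emit:
{"fn": "move_arm", "kwargs": {"moves": [{"linear": [0, 0, 0.001], "dr": [0, 0, 0], "jaw": 0}, {"linear": [0, 0, 0.001], "dr": [0, 0, 0], "jaw": 0}, {"linear": [0, 0, 0], "dr": [0, 0, 0], "jaw": 0}, {"linear": [0, 0, 0], "dr": [0, 0, 0], "jaw": 0}]}}

```text
time: 12.97
eef_pos: [0.6497, -0.2166, 0.1385]
orientation: [2.406, 2.019, 0.001]
wrist_force: [-4.9, 0.8, 8.2]
finger_gap: 0.0186
finger_force: 60.7
```

Emit:
{"fn": "move_arm", "kwargs": {"moves": [{"linear": [0, 0, 0.001], "dr": [0, 0, 0], "jaw": 0}, {"linear": [0, 0, 0], "dr": [0, 0, 0], "jaw": 0}, {"linear": [0, 0, 0], "dr": [0, 0, 0], "jaw": 0}]}}

```text
time: 13.22
eef_pos: [0.6498, -0.2165, 0.1385]
orientation: [2.405, 2.019, 0.001]
wrist_force: [-5.2, 2.6, 12.6]
finger_gap: 0.0183
finger_force: 61.2
```

Emit:
{"fn": "move_arm", "kwargs": {"moves": [{"linear": [0, 0, -0.003], "dr": [0, 0, 0], "jaw": 0}, {"linear": [0, 0, -0.01], "dr": [0, 0, 0], "jaw": 0}, {"linear": [0, 0, -0.02], "dr": [0, 0, 0], "jaw": 0}, {"linear": [0, 0, -0.02], "dr": [0, 0, 0], "jaw": 0}, {"linear": [0, 0, -0.02], "dr": [0, 0, 0], "jaw": 0}, {"linear": [0, 0, -0.02], "dr": [0, 0, 0], "jaw": 0}, {"linear": [-0.0335, -0.0047, 0], "dr": [0, 0, 0], "jaw": 0}, {"linear": [-0.0335, -0.0047, 0], "dr": [0, 0, 0], "jaw": 0}, {"linear": [-0.0335, -0.0047, 0], "dr": [0, 0, 0], "jaw": 0}, {"linear": [-0.0335, -0.0047, 0], "dr": [0, 0, 0], "jaw": 0}, {"linear": [0, 0, 0], "dr": [0, 0, 0], "jaw": 0}, {"linear": [0, 0, 0], "dr": [0, 0, 0], "jaw": 0}]}}

```text
time: 14.22
eef_pos: [0.608, -0.348, 0.2295]
orientation: [2.408, 2.014, 0.002]
wrist_force: [0.1, 0.7, -1.7]
finger_gap: 0.0184
finger_force: 59.7
```

```bash
python3 look.py E drift drift_socket strip_hole base_hole; python3 - <<'E'
from h import *
im=cv2.imread('pics/wE.png'); cv2.imwrite('pics/E.png',np.hstack([cv2.resize(im[150:350,220:420],(400,400),interpolation=cv2.INTER_CUBIC),cv2.resize(im[0:100,300:400],(400,400),interpolation=cv2.INTER_CUBIC)]))
E
```

```text
T [ 0.608  -0.348   0.2295] xang 79.8216189096444
drift 0.78 [321.2 253.4] [ 0.6025 -0.3779]
drift_socket 0.72 [326.2 228. ] [ 0.6124 -0.3428]
strip_hole 0.93 [346.9  18.9] [ 0.6477 -0.2145]
base_hole 0.86 [350.2  21.2] [ 0.6495 -0.2161]
```

View pics/E.png

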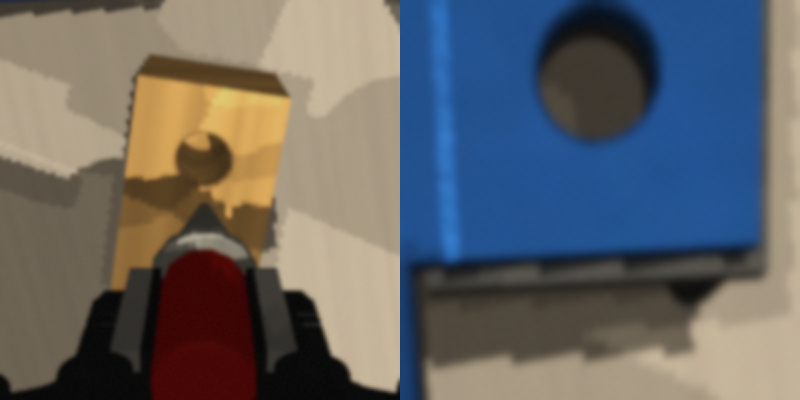

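The two holes are now concentric in the right crop. In the left crop the tip is at (322,252) and the socket at (321,229); the arm is 2.5 mm short of the original grasp point in y. I'll correct that and lower the drift into its socket.

Emit:
{"fn": "move_arm", "kwargs": {"moves": [{"linear": [0.0025, -0.0004, 0.01], "dr": [0, 0, 0], "jaw": 0}, {"linear": [0, 0, 0.02], "dr": [0, 0, 0], "jaw": 0}, {"linear": [0, 0, 0.02], "dr": [0, 0, 0], "jaw": 0}, {"linear": [0, 0, 0.01], "dr": [0, 0, 0], "jaw": 0}, {"linear": [0, 0, 0], "dr": [0, 0, 0], "jaw": 0}, {"linear": [0, 0, 0], "dr": [0, 0, 0], "jaw": 0}]}}

```text
time: 14.97
eef_pos: [0.6079, -0.342, 0.1681]
orientation: [-2.404, -2.019, 0.001]
wrist_force: [-0.2, -0.2, -0.6]
finger_gap: 0.0186
finger_force: 59.7
```

Emit:
{"fn": "move_arm", "kwargs": {"moves": [{"linear": [0, 0, 0.006], "dr": [0, 0, 0], "jaw": 0}, {"linear": [0, 0, 0.006], "dr": [0, 0, 0], "jaw": 0}, {"linear": [0, 0, 0.006], "dr": [0, 0, 0], "jaw": 0}, {"linear": [0, 0, 0.004], "dr": [0, 0, 0], "jaw": 0}, {"linear": [0, 0, 0.003], "dr": [0, 0, 0], "jaw": 0}, {"linear": [0, 0, 0], "dr": [0, 0, 0], "jaw": 0}, {"linear": [0, 0, 0], "dr": [0, 0, 0], "jaw": 0}]}}

```text
time: 15.55
eef_pos: [0.6083, -0.3436, 0.1436]
orientation: [2.405, 2.019, -0.0]
wrist_force: [1.0, -4.6, -4.2]
finger_gap: 0.0184
finger_force: 59.3
```

Emit:
{"fn": "move_arm", "kwargs": {"moves": [{"linear": [-0.0015, 0, 0.001], "dr": [0, 0, 0], "jaw": 0}, {"linear": [0, 0, 0.001], "dr": [0, 0, 0], "jaw": 0}, {"linear": [0, 0, 0], "dr": [0, 0, 0], "jaw": 0}, {"linear": [0, 0, 0], "dr": [0, 0, 0], "jaw": 0}]}}

```text
time: 15.88
eef_pos: [0.6078, -0.3441, 0.142]
orientation: [2.406, 2.02, 0.001]
wrist_force: [0.6, -1.7, -1.8]
finger_gap: 0.0185
finger_force: 59.8
```

Emit:
{"fn": "move_arm", "kwargs": {"moves": [{"linear": [0, 0, 0], "dr": [0, 0, 0], "jaw": 0.3}, {"linear": [0, 0, 0], "dr": [0, 0, 0], "jaw": 0.6}, {"linear": [0, 0, 0], "dr": [0, 0, 0], "jaw": 1}, {"linear": [0, 0, 0], "dr": [0, 0, 0], "jaw": 1}, {"linear": [0, 0, 0], "dr": [0, 0, 0], "jaw": 1}, {"linear": [0, 0, -0.02], "dr": [0, 0, 0], "jaw": 1}, {"linear": [0, 0, -0.03], "dr": [0, 0, 0], "jaw": 1}, {"linear": [0, 0, -0.04], "dr": [0, 0, 0], "jaw": 1}, {"linear": [0, 0, -0.03], "dr": [0, 0, 0], "jaw": 1}, {"linear": [0, 0, 0], "dr": [0, 0, 0], "jaw": 1}, {"linear": [0, 0, 0], "dr": [0, 0, 0], "jaw": 1}]}}

```text
time: 16.8
eef_pos: [0.6087, -0.3448, 0.2652]
orientation: [2.402, 2.016, 0.003]
wrist_force: [-0.1, -0.1, -0.7]
finger_gap: 0.0855
finger_force: 0.0
```

```bash
python3 look.py F drift bolt drift_socket bolt_socket strip_hole base_hole
```

```text
T [ 0.6087 -0.3448  0.2652] xang 80.02607434404639
drift 0.91 [316.1 210. ] [ 0.6046 -0.3441]
bolt 0.75 [310.3 275.9] [ 0.589  -0.4011]
drift_socket 0.62 [323.8 219.3] [ 0.6118 -0.3423]
bolt_socket 0.66 [312.7 289.2] [ 0.5916 -0.4023]
strip_hole 0.6 [345.1  38. ] [ 0.6493 -0.2144]
strip_hole 0.35 [344.5  39.7] [ 0.6487 -0.2154]
base_hole 0.61 [254.4 415.5] [ 0.5101 -0.5278]
```

View pics/wF.png

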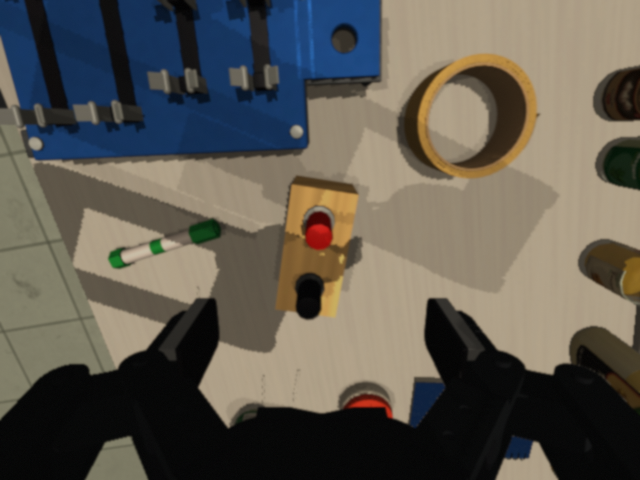

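The drift is back upright in its socket at (318,230). The bolt grip is at (309,295), so I'll take it next.

Emit:
{"fn": "move_arm", "kwargs": {"moves": [{"linear": [-0.0295, -0.0042, 0.02], "dr": [0, 0, 0], "jaw": 1}, {"linear": [-0.0296, -0.0043, 0.02], "dr": [0, 0, 0], "jaw": 1}, {"linear": [0, 0, 0.03], "dr": [0, 0, 0], "jaw": 1}, {"linear": [0, 0, 0.03], "dr": [0, 0, 0], "jaw": 1}, {"linear": [0, 0, 0.025], "dr": [0, 0, 0], "jaw": 1}, {"linear": [0, 0, 0], "dr": [0, 0, 0], "jaw": 1}, {"linear": [0, 0, 0], "dr": [0, 0, 0], "jaw": 1}]}}

```text
time: 17.73
eef_pos: [0.5879, -0.4001, 0.1345]
orientation: [-2.402, -2.016, 0.002]
wrist_force: [0.8, -0.4, 0.9]
finger_gap: 0.0852
finger_force: 0.0
```

Emit:
{"fn": "move_arm", "kwargs": {"moves": [{"linear": [0, 0, 0], "dr": [0, 0, 0], "jaw": 0.4}, {"linear": [0, 0, 0], "dr": [0, 0, 0], "jaw": 0.3}, {"linear": [0, 0, 0], "dr": [0, 0, 0], "jaw": 0}, {"linear": [0, 0, 0], "dr": [0, 0, 0], "jaw": 0}, {"linear": [0, 0, 0], "dr": [0, 0, 0], "jaw": 0}, {"linear": [0, 0, 0], "dr": [0, 0, 0], "jaw": 0}, {"linear": [0, 0, 0], "dr": [0, 0, 0], "jaw": 0}, {"linear": [0, 0, 0], "dr": [0, 0, 0], "jaw": 0}]}}

```text
time: 18.4
eef_pos: [0.5894, -0.4011, 0.1383]
orientation: [2.405, 2.019, 0.001]
wrist_force: [-0.1, 0.7, 6.9]
finger_gap: 0.0185
finger_force: 58.7
```

Emit:
{"fn": "move_arm", "kwargs": {"moves": [{"linear": [0, 0, -0.01], "dr": [0, 0, 0], "jaw": 0}, {"linear": [0, 0, -0.025], "dr": [0, 0, 0], "jaw": 0}, {"linear": [0, 0, -0.03], "dr": [0, 0, 0], "jaw": 0}, {"linear": [0, 0, -0.03], "dr": [0, 0, 0], "jaw": 0}, {"linear": [0, 0, 0], "dr": [0, 0, 0], "jaw": 0}, {"linear": [0, 0, 0], "dr": [0, 0, 0], "jaw": 0}]}}

```text
time: 18.9
eef_pos: [0.5901, -0.4017, 0.2351]
orientation: [2.402, 2.016, 0.002]
wrist_force: [-0.9, 0.4, -1.7]
finger_gap: 0.0182
finger_force: 59.5
```

Emit:
{"fn": "move_arm", "kwargs": {"moves": [{"linear": [0.0322, 0.0044, 0], "dr": [0, 0, 0], "jaw": 0}, {"linear": [0.0322, 0.0044, 0], "dr": [0, 0, 0], "jaw": 0}, {"linear": [0.0322, 0.0044, 0], "dr": [0, 0, 0], "jaw": 0}, {"linear": [0.0322, 0.0044, 0], "dr": [0, 0, 0], "jaw": 0}, {"linear": [0.0322, 0.0044, 0], "dr": [0, 0, 0], "jaw": 0}, {"linear": [0.0322, 0.0044, 0], "dr": [0, 0, 0], "jaw": 0}, {"linear": [0, 0, 0.02], "dr": [0, 0, 0], "jaw": 0}, {"linear": [0, 0, 0.02], "dr": [0, 0, 0], "jaw": 0}, {"linear": [0, 0, 0], "dr": [0, 0, 0], "jaw": 0}, {"linear": [0, 0, 0], "dr": [0, 0, 0], "jaw": 0}, {"linear": [0, 0, 0], "dr": [0, 0, 0], "jaw": 0}]}}

```text
time: 19.82
eef_pos: [0.6483, -0.2155, 0.1915]
orientation: [-2.406, -2.019, 0.001]
wrist_force: [0.4, 0.4, -0.0]
finger_gap: 0.0182
finger_force: 59.5
```

```bash
python3 look.py G bolt strip_hole; python3 - <<'E'
from h import *
im=cv2.imread('pics/wG.png'); cv2.imwrite('pics/G.png',cv2.resize(im[150:350,220:420],(600,600),interpolation=cv2.INTER_CUBIC))
T=T_tool(); c=cam('wrist',T)
for d in landmark_of('bolt','wrist')[:1]: print(at_z(c,d['centre'],T[2,3]-.109))
print('pred hole px (from drift)',proj(c,[.6497,-.2160,.054]), 'pred tip px',proj(c,[*(T[:2,3]),T[2,3]-.109]))
E
```

```text
T [ 0.6483 -0.2155  0.1915] xang 79.9932974884211
bolt 0.76 [317.9 266.6] [ 0.6418 -0.2338]
strip_hole 0.75 [324.6 254.4] [ 0.6494 -0.2166]
strip_hole 0.72 [320.8 254.1] [ 0.6471 -0.216 ]
[ 0.64717235 -0.21339402  0.08406609]
pred hole px (from drift) [322.94468621 251.79642894] pred tip px [322.04232825 270.51359622]
```

View pics/G.png

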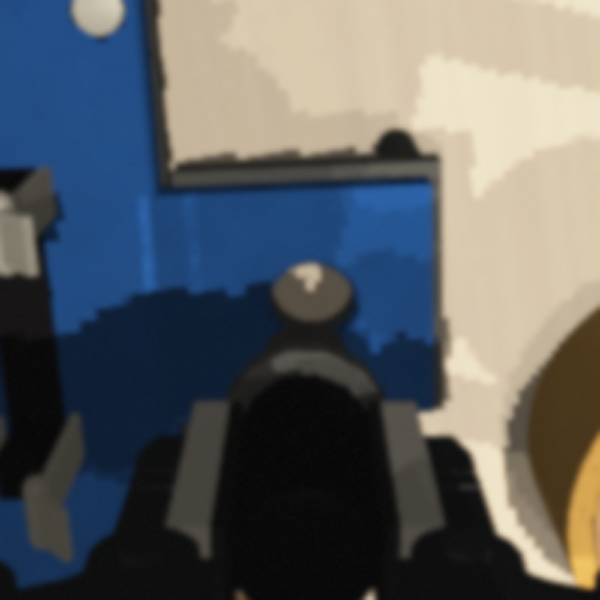

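The hole is at (324,251) and the bolt foot at (319,267), which matches the predicted alignment. I'll lower it.

Emit:
{"fn": "move_arm", "kwargs": {"moves": [{"linear": [-0.0008, 0.0016, 0.008], "dr": [0, 0, 0], "jaw": 0}, {"linear": [0, 0, 0.01], "dr": [0, 0, 0], "jaw": 0}, {"linear": [0, 0, 0.008], "dr": [0, 0, 0], "jaw": 0}, {"linear": [0, 0, 0.006], "dr": [0, 0, 0], "jaw": 0}, {"linear": [0, 0, 0.003], "dr": [0, 0, 0], "jaw": 0}, {"linear": [0, 0, 0], "dr": [0, 0, 0], "jaw": 0}, {"linear": [0, 0, 0], "dr": [0, 0, 0], "jaw": 0}]}}

```text
time: 20.6
eef_pos: [0.6498, -0.2162, 0.1564]
orientation: [-2.405, -2.019, 0.001]
wrist_force: [0.4, -0.2, -0.2]
finger_gap: 0.0182
finger_force: 59.5
```

Emit:
{"fn": "move_arm", "kwargs": {"moves": [{"linear": [0, 0, 0.003], "dr": [0, 0, 0], "jaw": 0}, {"linear": [0, 0, 0.003], "dr": [0, 0, 0], "jaw": 0}, {"linear": [0, 0, 0], "dr": [0, 0, 0], "jaw": 0}, {"linear": [0, 0, 0], "dr": [0, 0, 0], "jaw": 0}]}}

```text
time: 20.93
eef_pos: [0.6498, -0.2163, 0.1507]
orientation: [-2.406, -2.02, 0.0]
wrist_force: [-0.1, -0.2, -1.6]
finger_gap: 0.0185
finger_force: 59.5
```

Emit:
{"fn": "move_arm", "kwargs": {"moves": [{"linear": [0, 0, 0.003], "dr": [0, 0, 0], "jaw": 0}, {"linear": [0, 0, 0.003], "dr": [0, 0, 0], "jaw": 0}, {"linear": [0, 0, 0.003], "dr": [0, 0, 0], "jaw": 0}, {"linear": [0, 0, 0], "dr": [0, 0, 0], "jaw": 0}, {"linear": [0, 0, 0], "dr": [0, 0, 0], "jaw": 0}]}}

```text
time: 21.35
eef_pos: [0.6498, -0.2163, 0.1414]
orientation: [-2.406, -2.019, 0.001]
wrist_force: [-0.9, -1.3, -1.3]
finger_gap: 0.0184
finger_force: 59.5
```

Emit:
{"fn": "move_arm", "kwargs": {"moves": [{"linear": [0, 0, 0.003], "dr": [0, 0, 0], "jaw": 0}, {"linear": [0, 0, 0.002], "dr": [0, 0, 0], "jaw": 0}, {"linear": [0, 0, 0.001], "dr": [0, 0, 0], "jaw": 0}, {"linear": [0, 0, 0], "dr": [0, 0, 0], "jaw": 0}, {"linear": [0, 0, 0], "dr": [0, 0, 0], "jaw": 0}]}}

```text
time: 21.77
eef_pos: [0.6499, -0.2164, 0.1363]
orientation: [2.406, 2.02, -0.0]
wrist_force: [-3.1, -1.9, 2.3]
finger_gap: 0.0183
finger_force: 60.0
```

Emit:
{"fn": "move_arm", "kwargs": {"moves": [{"linear": [0, 0, 0.001], "dr": [0, 0, 0], "jaw": 0}, {"linear": [0, 0, 0], "dr": [0, 0, 0], "jaw": 0}, {"linear": [0, 0, 0], "dr": [0, 0, 0], "jaw": 0}]}}

```text
time: 22.02
eef_pos: [0.65, -0.2164, 0.1363]
orientation: [2.406, 2.019, 0.0]
wrist_force: [-4.6, 0.2, 8.2]
finger_gap: 0.0184
finger_force: 60.6
```

The bolt is seated: the height levelled off and the contact force reached 8 N. I'll release it, rise, and view the rack and the nearby marker.

Emit:
{"fn": "move_arm", "kwargs": {"moves": [{"linear": [0, 0, 0], "dr": [0, 0, 0], "jaw": 0.3}, {"linear": [0, 0, 0], "dr": [0, 0, 0], "jaw": 0.5}, {"linear": [0, 0, 0], "dr": [0, 0, 0], "jaw": 0.5}, {"linear": [0, 0, 0], "dr": [0, 0, 0], "jaw": 0.5}, {"linear": [0, 0, -0.02], "dr": [0, 0, 0], "jaw": 0.5}, {"linear": [0, 0, -0.035], "dr": [0, 0, 0], "jaw": 0.5}, {"linear": [-0.006, -0.032, -0.025], "dr": [0, 0, 0], "jaw": 0.8}, {"linear": [-0.006, -0.032, -0.025], "dr": [0, 0, 0], "jaw": 1}, {"linear": [-0.006, -0.032, -0.025], "dr": [0, 0, 0], "jaw": 1}, {"linear": [-0.006, -0.032, -0.02], "dr": [0, 0, 0], "jaw": 1}, {"linear": [0, 0, 0], "dr": [0, 0, 0], "jaw": 1}, {"linear": [0, 0, 0], "dr": [0, 0, 0], "jaw": 1}]}}

```text
time: 23.02
eef_pos: [0.5192, -0.2179, 0.2867]
orientation: [2.405, 2.016, 0.003]
wrist_force: [0.3, -0.8, -0.5]
finger_gap: 0.0852
finger_force: 0.0
```

```bash
python3 look.py H bolt slot_long_a slot_short_a marker_short_1 marker_long_1; python3 - <<'E'
from h import *
T=T_tool(); c=cam('wrist',T); im=grab_frame('wrist'); K,P=c
t=grab_frame('top'); ct=cam('top')
for cn,c in (('wrist',c),('top',ct)):
  for n in ['marker_short_1','marker_long_1']:
    for d in cut_out(n,cn)[:4]:
        ys,xs=np.nonzero(d['region']); m=np.array([xs.mean(),ys.mean()]); e=np.linalg.svd(np.c_[xs,ys]-m,full_matrices=False)[2][0]
        a=at_z(c,m+20*e,.0085);b=at_z(c,m-20*e,.0085); print(cn,n,round(d['score'],2),len(xs),m.round(1),'axis deg',np.degrees(np.arctan2(*(a-b)[1::-1]))%180, at_z(c,m,.0085)[:2])
E
```

```text
T [ 0.5192 -0.2179  0.2867] xang 79.95155713099545
bolt 0.73 [458.3 181.7] [ 0.6494 -0.2137]
slot_long_a 0.92 [211.8 203.9] [ 0.4362 -0.1863]
slot_long_a 0.79 [278.8 204.2] [ 0.4887 -0.1959]
slot_long_a 0.45 [439.8 322.5] [ 0.6071 -0.3256]
slot_short_a 0.61 [339.8 199.8] [ 0.5372 -0.2009]
slot_short_a 0.61 [405.6 194.8] [ 0.5892 -0.2061]
marker_short_1 0.56 [279.6 332.3] [ 0.4479 -0.3531]
marker_long_1 0.88 [191.9  12.1] [ 0.4391 -0.031 ]
wrist marker_short_1 0.64 1397 [285.6 333.2] axis deg 7.738158979829791 [ 0.45523733 -0.35258033]
wrist marker_short_1 0.55 46042 [319.4 187.3] axis deg 171.778232797293 [ 0.52088546 -0.19807293]
wrist marker_long_1 0.77 3080 [186.9  15.4] axis deg 178.1584341949721 [ 0.43443414 -0.03256516]
wrist marker_long_1 0.31 46124 [319.6 187.4] axis deg 171.6884325594034 [ 0.52103225 -0.19818478]
top marker_short_1 0.88 338 [350.7 327.6] axis deg 8.343184892692676 [ 0.4561621  -0.35075541]
top marker_short_1 0.41 132 [350.4 258.4] axis deg 162.10541044190597 [ 0.62004681 -0.34620756]
top marker_long_1 0.72 424 [212.8 326.6] axis deg 0.2940931028367686 [ 0.44577494 -0.03114365]
```

View pics/wH.png

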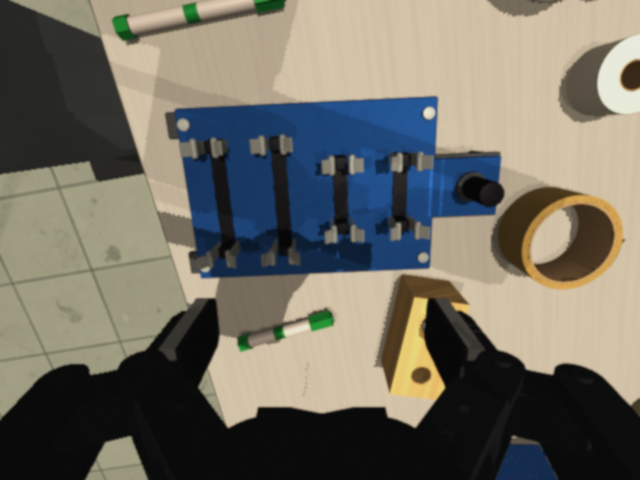

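The view confirms the bolt is in, standing at (480,190), and the bolt socket is empty. The strip's clips are all clear. The right short marker has its band at (279,332), and the long marker is at (192,12). I'll go to the right short marker.

Emit:
{"fn": "move_arm", "kwargs": {"moves": [{"linear": [-0.0291, -0.0093, 0.026], "dr": [0, 0, 0], "jaw": 0.7}, {"linear": [-0.0291, -0.0093, 0.026], "dr": [0, 0, 0], "jaw": 0.7}, {"linear": [-0.0291, -0.0093, 0.026], "dr": [0, 0, 0], "jaw": 0.7}, {"linear": [-0.0291, -0.0093, 0.026], "dr": [0, 0, 0], "jaw": 0.7}, {"linear": [-0.0291, -0.0093, 0.02], "dr": [0, 0, 0], "jaw": 0.7}]}}

```text
time: 24.03
eef_pos: [0.4476, -0.3535, 0.1591]
orientation: [-2.405, -2.02, 0.0]
wrist_force: [0.7, -0.2, -0.9]
finger_gap: 0.0599
finger_force: 0.0
```

Emit:
{"fn": "move_arm", "kwargs": {"moves": [{"linear": [0, 0, 0], "dr": [0, 0, 6.55], "jaw": 0.7}, {"linear": [0, 0, 0], "dr": [0, 0, 6.55], "jaw": 0.7}, {"linear": [0, 0, 0], "dr": [0, 0, 6.55], "jaw": 0.7}, {"linear": [0, 0, 0], "dr": [0, 0, 6.55], "jaw": 0.7}, {"linear": [0, 0, 0], "dr": [0, 0, 6.55], "jaw": 0.7}, {"linear": [0, 0, 0], "dr": [0, 0, 6.55], "jaw": 0.7}, {"linear": [0, 0, 0], "dr": [0, 0, 6.55], "jaw": 0.7}, {"linear": [0, 0, 0], "dr": [0, 0, 6.55], "jaw": 0.7}, {"linear": [0, 0, 0], "dr": [0, 0, 6.55], "jaw": 0.7}, {"linear": [0, 0, 0], "dr": [0, 0, 6.55], "jaw": 0.7}, {"linear": [0, 0, 0], "dr": [0, 0, 6.55], "jaw": 0.7}]}}

```text
time: 24.95
eef_pos: [0.4489, -0.3531, 0.1609]
orientation: [3.134, 0.21, 0.0]
wrist_force: [-0.8, 0.2, 0.2]
finger_gap: 0.0597
finger_force: 0.0
```

Emit:
{"fn": "move_arm", "kwargs": {"moves": [{"linear": [0, 0, 0], "dr": [0, 0, 0], "jaw": 0.7}, {"linear": [0, 0, 0], "dr": [0, 0, 0], "jaw": 0.7}, {"linear": [0, 0, 0], "dr": [0, 0, 0], "jaw": 0.7}, {"linear": [0, 0, 0], "dr": [0, 0, 0], "jaw": 0.7}]}}

```text
time: 25.28
eef_pos: [0.4488, -0.353, 0.1609]
orientation: [-3.134, -0.221, -0.0]
wrist_force: [0.2, 0.4, -0.3]
finger_gap: 0.0596
finger_force: 0.0
```

```bash
cat > mk.py <<'E'
from h import *
import sys
np.set_printoptions(precision=4,suppress=True)
# marker measured from near: origin and axis relative to tool
n,tag,z=sys.argv[1],sys.argv[2],float(sys.argv[3])
T=T_tool(); im=grab_frame('wrist'); save(im,f'm{tag}.png'); c=cam('wrist',T)
print('T',T[:3,3],'xang',np.degrees(np.arctan2(T[1,0],T[0,0])))
for d in landmark_of(n,'wrist')[:3]:
    p=at_z(c,d['centre'],z); print('lm',round(d['score'],2),np.round(d['centre'],1),p[:2],'tool d',(T[:3,:3].T@(p-T[:3,3]))[:2])
for d in cut_out(n,'wrist')[:2]:
    ys,xs=np.nonzero(d['region']); m=np.array([xs.mean(),ys.mean()]); e=np.linalg.svd(np.c_[xs,ys]-m,full_matrices=False)[2][0]
    a=at_z(c,m+20*e,z);b=at_z(c,m-20*e,z); print('cut',round(d['score'],2),len(xs),m.round(1),'axis',np.degrees(np.arctan2(*(a-b)[1::-1]))%180,at_z(c,m,z)[:2])
# green band: green blobs
hsv=cv2.cvtColor(im,cv2.COLOR_RGB2HSV); g=cv2.inRange(hsv,(45,110,40),(85,255,255))
k,_,st,ce=cv2.connectedComponentsWithStats(g)
for i in range(1,k):
    if st[i,4]>25:
        p=at_z(c,ce[i],z); print('green',st[i,4],ce[i].round(1),p[:2],'tool d',(T[:3,:3].T@(p-T[:3,3]))[:2])
E
python3 mk.py marker_short_1 1 .0085
```

```text
T [ 0.4488 -0.353   0.1609] xang 8.080332071832686
lm 0.98 [321.6 245.6] [ 0.4481 -0.3532] tool d [-0.0007  0.0001]
cut 0.72 4027 [321.3 228.7] axis 7.598564505250266 [ 0.4596 -0.3514]
green 1234 [321.5 172.5] [ 0.4957 -0.3463] tool d [ 0.0475 -0.    ]
green 310 [321.2 248.8] [ 0.4458 -0.3533] tool d [-0.003  -0.0001]
green 416 [320.5 306.9] [ 0.403  -0.3588] tool d [-0.0461 -0.0007]
```

View pics/m1.png

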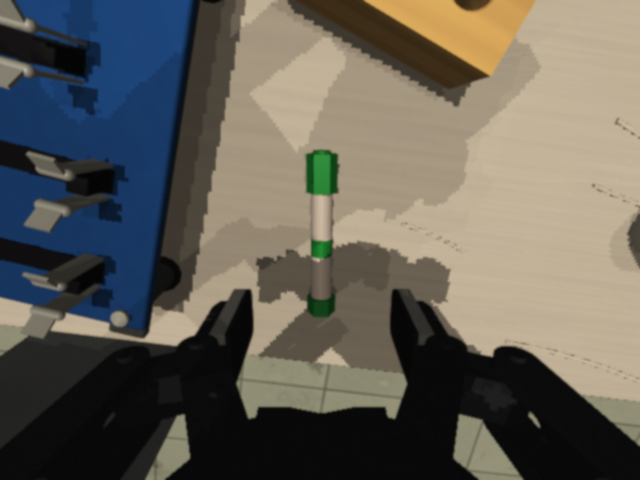

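The marker is centred between the fingers, with its band at (321,249) and its axis aligned. I'll descend and grasp it.

Emit:
{"fn": "move_arm", "kwargs": {"moves": [{"linear": [-0.001, 0, 0.025], "dr": [0, 0, 0], "jaw": 0.7}, {"linear": [0, 0, 0.025], "dr": [0, 0, 0], "jaw": 0.7}, {"linear": [0, 0, 0.02], "dr": [0, 0, 0], "jaw": 0.7}, {"linear": [0, 0, 0.0145], "dr": [0, 0, 0], "jaw": 0.5}, {"linear": [0, 0, 0], "dr": [0, 0, 0], "jaw": 0.5}, {"linear": [0, 0, 0], "dr": [0, 0, 0], "jaw": 0.3}, {"linear": [0, 0, 0], "dr": [0, 0, 0], "jaw": 0}, {"linear": [0, 0, 0], "dr": [0, 0, 0], "jaw": 0}, {"linear": [0, 0, 0], "dr": [0, 0, 0], "jaw": 0}, {"linear": [0, 0, 0], "dr": [0, 0, 0], "jaw": 0}, {"linear": [0, 0, 0], "dr": [0, 0, 0], "jaw": 0}], "squeeze": 60}}

```text
time: 26.35
eef_pos: [0.4484, -0.3537, 0.0776]
orientation: [3.132, 0.218, 0.003]
wrist_force: [-0.1, 0.5, 5.6]
finger_gap: 0.0108
finger_force: 59.0
```

Emit:
{"fn": "move_arm", "kwargs": {"moves": [{"linear": [0, 0, -0.02], "dr": [0, 0, 0], "jaw": 0}, {"linear": [0, 0, -0.03], "dr": [0, 0, 0], "jaw": 0}, {"linear": [0, 0, -0.03], "dr": [0, 0, 0], "jaw": 0}, {"linear": [0, 0, -0.03], "dr": [0, 0, 0], "jaw": 0}, {"linear": [0, 0, -0.02], "dr": [0, 0, 0], "jaw": 0}, {"linear": [0, 0, 0], "dr": [0, 0, 0], "jaw": 0}]}}

```text
time: 26.85
eef_pos: [0.4497, -0.3549, 0.2116]
orientation: [3.127, 0.218, 0.011]
wrist_force: [1.0, -0.3, 0.3]
finger_gap: 0.0112
finger_force: 58.8
```

Emit:
{"fn": "move_arm", "kwargs": {"moves": [{"linear": [0, 0, 0], "dr": [0, 0, -6.73], "jaw": 0}, {"linear": [0, 0, 0], "dr": [0, 0, -6.73], "jaw": 0}, {"linear": [0, 0, 0], "dr": [0, 0, -6.73], "jaw": 0}, {"linear": [0, 0, 0], "dr": [0, 0, -6.73], "jaw": 0}, {"linear": [0, 0, 0], "dr": [0, 0, -6.73], "jaw": 0}, {"linear": [0, 0, 0], "dr": [0, 0, -6.73], "jaw": 0}, {"linear": [0, 0, 0], "dr": [0, 0, -6.73], "jaw": 0}, {"linear": [0, 0, 0], "dr": [0, 0, -6.73], "jaw": 0}, {"linear": [0, 0, 0], "dr": [0, 0, -6.73], "jaw": 0}, {"linear": [0, 0, 0], "dr": [0, 0, -6.73], "jaw": 0}, {"linear": [0, 0, 0], "dr": [0, 0, -6.73], "jaw": 0}]}}

```text
time: 27.77
eef_pos: [0.4472, -0.3527, 0.2055]
orientation: [-2.364, -2.067, 0.0]
wrist_force: [-0.5, 0.3, -1.2]
finger_gap: 0.0112
finger_force: 58.8
```

Emit:
{"fn": "move_arm", "kwargs": {"moves": [{"linear": [0.0276, 0.0195, 0], "dr": [0, 0, 0], "jaw": 0}, {"linear": [0.0276, 0.0195, 0], "dr": [0, 0, 0], "jaw": 0}, {"linear": [0.0276, 0.0195, 0], "dr": [0, 0, 0], "jaw": 0}, {"linear": [0.0276, 0.0195, 0], "dr": [0, 0, 0], "jaw": 0}, {"linear": [0.0276, 0.0195, 0], "dr": [0, 0, 0], "jaw": 0}, {"linear": [0.0276, 0.0195, 0], "dr": [0, 0, 0], "jaw": 0}, {"linear": [0, 0, 0], "dr": [0, 0, 0], "jaw": 0}, {"linear": [0, 0, 0], "dr": [0, 0, 0], "jaw": 0}, {"linear": [0, 0, 0], "dr": [0, 0, 0], "jaw": 0}]}}

```text
time: 28.52
eef_pos: [0.5859, -0.2051, 0.2055]
orientation: [-2.369, -2.061, 0.002]
wrist_force: [-0.7, -1.0, -1.1]
finger_gap: 0.0114
finger_force: 58.8
```

```bash
cat > sl.py <<'E'
from h import *
import sys
np.set_printoptions(precision=4,suppress=True)
T=T_tool(); im=grab_frame('wrist'); save(im,f's{sys.argv[1]}.png'); c=cam('wrist',T)
print('T',T[:3,3],'xang',np.degrees(np.arctan2(T[1,0],T[0,0])),get_obs()['wrist_force'])
for n in sys.argv[2:]:
  for d in landmark_of(n,'wrist')[:4]:
    z=.08 if n[0]=='s' else T[2,3]-.069
    p=at_z(c,d['centre'],z); print(n,round(d['score'],2),np.round(d['centre'],1),p[:2],'tool d',(T[:3,:3].T@(p-T[:3,3]))[:2])
hsv=cv2.cvtColor(im,cv2.COLOR_RGB2HSV); g=cv2.inRange(hsv,(45,110,40),(85,255,255))
k,_,st,ce=cv2.connectedComponentsWithStats(g)
for i in range(1,k):
    if st[i,4]>60:
        p=at_z(c,ce[i],T[2,3]-.069); print('green',st[i,4],ce[i].round(1),'tool d',(T[:3,:3].T@(p-T[:3,3]))[:2])
E
python3 sl.py 1 slot_short_a slot_long_a marker_short_1
```

```text
T [ 0.5859 -0.2051  0.2055] xang 82.06226026637971 [ 0.3842 -0.4515  0.3336]
slot_short_a 0.73 [240.  263.8] [ 0.5368 -0.2008] tool d [-0.0025 -0.049 ]
slot_short_a 0.61 [327.3 263.2] [ 0.5882 -0.2076] tool d [-0.0021  0.0029]
slot_long_a 0.98 [157.2 264.9] [ 0.4878 -0.1948] tool d [-0.0033 -0.0983]
slot_long_a 0.58 [ 69.5 268. ] [ 0.4353 -0.1895] tool d [-0.0054 -0.1511]
marker_short_1 0.78 [324.5 303.1] [ 0.5867 -0.2039] tool d [0.0013 0.0008]
marker_short_1 0.36 [410.2 233.3] [ 0.6259 -0.1771] tool d [0.0332 0.0359]
green 332 [62.6  9.1] tool d [ 0.1139 -0.09  ]
green 257 [165.1   2.9] tool d [ 0.1157 -0.0543]
green 3258 [320.4 196.2] tool d [ 0.0486 -0.001 ]
green 617 [321.5 312.4] tool d [-0.0032 -0.0005]
green 876 [322.4 394.1] tool d [-0.047  -0.0001]
```

View pics/s1.png

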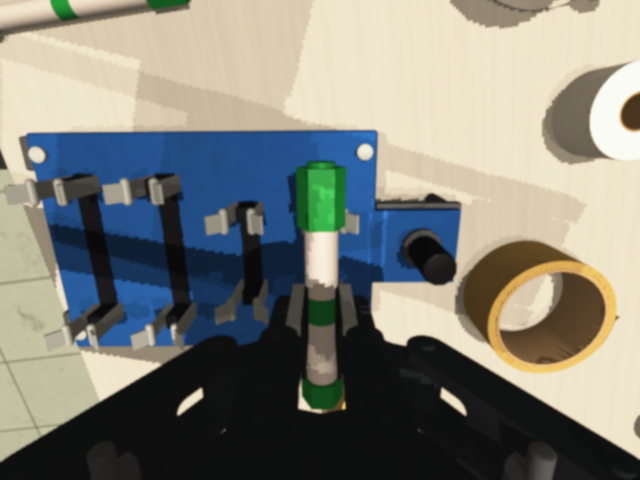

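The marker is held level above the outer short slot, and the measured slot is 2–3 mm off. I'll correct that and press down.

Emit:
{"fn": "move_arm", "kwargs": {"moves": [{"linear": [-0.0022, 0.0027, 0.01], "dr": [0, 0, 0], "jaw": 0}, {"linear": [0, 0, 0.015], "dr": [0, 0, 0], "jaw": 0}, {"linear": [0, 0, 0.008], "dr": [0, 0, 0], "jaw": 0}, {"linear": [0, 0, 0], "dr": [0, 0, 0], "jaw": 0}, {"linear": [0, 0, 0], "dr": [0, 0, 0], "jaw": 0}], "squeeze": 90}}

```text
time: 29.13
eef_pos: [0.5883, -0.2082, 0.1724]
orientation: [-2.37, -2.059, 0.002]
wrist_force: [0.2, -0.3, -0.6]
finger_gap: 0.0101
finger_force: 89.0
```

Emit:
{"fn": "move_arm", "kwargs": {"moves": [{"linear": [0, 0, 0.004], "dr": [0, 0, 0], "jaw": 0}, {"linear": [0, 0, 0.004], "dr": [0, 0, 0], "jaw": 0}, {"linear": [0, 0, 0], "dr": [0, 0, 0], "jaw": 0}, {"linear": [0, 0, 0], "dr": [0, 0, 0], "jaw": 0}]}}

```text
time: 29.47
eef_pos: [0.589, -0.2079, 0.1654]
orientation: [-2.371, -2.061, 0.0]
wrist_force: [-0.2, 0.2, 0.2]
finger_gap: 0.0103
finger_force: 89.0
```

Emit:
{"fn": "move_arm", "kwargs": {"moves": [{"linear": [0, 0, 0.003], "dr": [0, 0, 0], "jaw": 0}, {"linear": [0, 0, 0.003], "dr": [0, 0, 0], "jaw": 0}, {"linear": [0, 0, 0], "dr": [0, 0, 0], "jaw": 0}, {"linear": [0, 0, 0], "dr": [0, 0, 0], "jaw": 0}]}}

```text
time: 29.8
eef_pos: [0.5894, -0.208, 0.1594]
orientation: [2.371, 2.06, 0.001]
wrist_force: [1.5, 0.2, -0.6]
finger_gap: 0.0096
finger_force: 87.8
```

Emit:
{"fn": "move_arm", "kwargs": {"moves": [{"linear": [0, 0, 0.003], "dr": [0, 0, 0], "jaw": 0}, {"linear": [0, 0, 0.002], "dr": [0, 0, 0], "jaw": 0}, {"linear": [0, 0, 0], "dr": [0, 0, 0], "jaw": 0}, {"linear": [0, 0, 0], "dr": [0, 0, 0], "jaw": 0}]}}

```text
time: 30.13
eef_pos: [0.5903, -0.2081, 0.1565]
orientation: [2.369, 2.059, 0.004]
wrist_force: [0.1, 1.9, 9.2]
finger_gap: 0.0098
finger_force: 89.0
```

Emit:
{"fn": "move_arm", "kwargs": {"moves": [{"linear": [0, 0, 0.002], "dr": [0, 0, 0], "jaw": 0}, {"linear": [0, 0, 0.002], "dr": [0, 0, 0], "jaw": 0}, {"linear": [0, 0, 0], "dr": [0, 0, 0], "jaw": 0}, {"linear": [0, 0, 0], "dr": [0, 0, 0], "jaw": 0}]}}

```text
time: 30.47
eef_pos: [0.5903, -0.2084, 0.153]
orientation: [2.367, 2.059, 0.003]
wrist_force: [-0.1, -0.2, 7.4]
finger_gap: 0.0098
finger_force: 89.4
```

Emit:
{"fn": "move_arm", "kwargs": {"moves": [{"linear": [0, 0, 0.002], "dr": [0, 0, 0], "jaw": 0}, {"linear": [0, 0, 0], "dr": [0, 0, 0], "jaw": 0}, {"linear": [0, 0, 0], "dr": [0, 0, 0], "jaw": 0}]}}

```text
time: 30.72
eef_pos: [0.5905, -0.2083, 0.1513]
orientation: [2.367, 2.059, 0.004]
wrist_force: [-0.9, 2.4, 14.1]
finger_gap: 0.01
finger_force: 90.1
```

Emit:
{"fn": "move_arm", "kwargs": {"moves": [{"linear": [0, 0, 0.002], "dr": [0, 0, 0], "jaw": 0}, {"linear": [0, 0, 0], "dr": [0, 0, 0], "jaw": 0}, {"linear": [0, 0, 0], "dr": [0, 0, 0], "jaw": 0}]}}

```text
time: 30.97
eef_pos: [0.591, -0.2083, 0.1512]
orientation: [2.366, 2.058, 0.005]
wrist_force: [-2.8, 3.4, 23.6]
finger_gap: 0.0097
finger_force: 91.2
```

Emit:
{"fn": "move_arm", "kwargs": {"moves": [{"linear": [0, 0, 0.002], "dr": [0, 0, 0], "jaw": 0}, {"linear": [0, 0, 0], "dr": [0, 0, 0], "jaw": 0}, {"linear": [0, 0, 0], "dr": [0, 0, 0], "jaw": 0}]}}

```text
time: 31.22
eef_pos: [0.5921, -0.2085, 0.151]
orientation: [2.364, 2.056, 0.008]
wrist_force: [-3.5, 4.4, 31.2]
finger_gap: 0.0097
finger_force: 92.1
```

Height stopped changing at 0.151 while the force rose to 31 N, so the marker is on the saddles. I'll ease off, release and check.

Emit:
{"fn": "move_arm", "kwargs": {"moves": [{"linear": [0, -0.001, -0.006], "dr": [0, 0, 0], "jaw": 0}, {"linear": [0, 0, 0], "dr": [0, 0, 0], "jaw": 0.2}, {"linear": [0, 0, 0], "dr": [0, 0, 0], "jaw": 0.35}, {"linear": [0, 0, 0], "dr": [0, 0, 0], "jaw": 0.35}, {"linear": [0, 0, 0], "dr": [0, 0, 0], "jaw": 0.35}, {"linear": [0, 0, -0.02], "dr": [0, 0, 0], "jaw": 0.35}, {"linear": [0, 0, -0.03], "dr": [0, 0, 0], "jaw": 0.35}, {"linear": [0, 0, -0.03], "dr": [0, 0, 0], "jaw": 0.7}, {"linear": [0, 0, -0.03], "dr": [0, 0, 0], "jaw": 0.7}, {"linear": [0, 0, 0], "dr": [0, 0, 0], "jaw": 0.7}, {"linear": [0, 0, 0], "dr": [0, 0, 0], "jaw": 0.7}], "squeeze": 60}}

```text
time: 32.13
eef_pos: [0.5889, -0.2083, 0.2622]
orientation: [2.368, 2.059, 0.003]
wrist_force: [-0.2, -0.0, -0.4]
finger_gap: 0.0596
finger_force: 0.0
```

```bash
python3 sl.py 2 slot_short_a slot_long_a marker_short_1 marker_long_1; python3 - <<'E'
from h import *
import json
s=grab_frame('side'); T=T_tool(); a=cam('wrist',T); b=cam('side'); t=grab_frame('top')
w=landmark_of('marker_short_1','wrist'); v=landmark_of('marker_short_1','side')
for i in w[:2]:
  for j in v[:4]: print(np.round(i['centre']),np.round(j['centre']),*tri([ray(a,i['centre']),ray(b,j['centre'])]))
ct=cam('top')
for n in ['marker_short_1','marker_long_1']:
  for d in landmark_of(n,'top')[:4]: print(n,d['score'],at_z(ct,d['centre'],.0085)[:2])
w=cv2.imread('pics/s2.png')[80:400,40:480]
cv2.imwrite('pics/S2.png',np.hstack([w,cv2.resize(s[210:320,215:365][:,:,::-1],(360,320),interpolation=cv2.INTER_CUBIC)]))
E
```

```text
T [ 0.5889 -0.2083  0.2622] xang 81.99843623091736 [-0.7065  0.673  -0.7189]
slot_short_a 0.85 [251.6 232.5] [ 0.5375 -0.201 ] tool d [ 0.0002 -0.0526]
slot_short_a 0.56 [322.6 230.8] [ 0.5901 -0.2071] tool d [0.0015 0.0003]
slot_long_a 0.85 [186.2 231.4] [ 0.4896 -0.1934] tool d [ 0.0011 -0.1011]
slot_long_a 0.55 [114.7 234.3] [ 0.4363 -0.1882] tool d [-0.0011 -0.1546]
marker_short_1 0.74 [324.8 238.5] [ 0.5943 -0.1779] tool d [0.031  0.0008]
marker_long_1 0.91 [106.3  26.1] [ 0.5295 -0.0904] tool d [ 0.1085 -0.0755]
marker_long_1 0.35 [352.2 411.2] [ 0.5955 -0.2671] tool d [-0.0572  0.0145]
green 848 [187.3  11.9] tool d [ 0.1129 -0.0469]
green 258 [103.6  25.1] tool d [ 0.1088 -0.0764]
green 378 [30.3 37.5] tool d [ 0.105  -0.1028]
green 959 [321.7 174.9] tool d [ 0.0571 -0.0005]
green 271 [321.3 243.3] tool d [ 0.0289 -0.0006]
green 336 [320.7 294. ] tool d [ 0.0057 -0.0009]
green 110 [628.6 314.6] tool d [-0.0046  0.136 ]
[325. 238.] [316. 241.] [ 0.58958442 -0.21061799  0.08155653] [np.float64(0.0014068733364923645), np.float64(0.0014068733364924373)]
[325. 238.] [235. 224.] [ 0.50245021 -0.19598037  0.12202119] [np.float64(0.08721034530613861), np.float64(0.08721034530613875)]
marker_short_1 0.61 [ 0.59410552 -0.21883689]
marker_long_1 0.65 [ 0.60742178 -0.34047488]
marker_long_1 0.46 [ 0.66041176 -0.20573438]
```

View pics/S2.png

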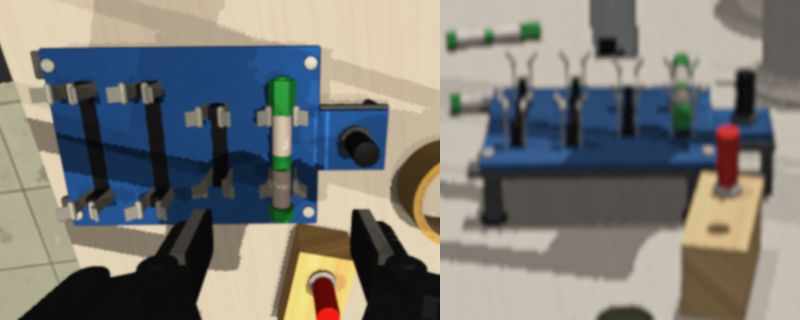

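The outer short marker is home: triangulated height 0.0816, and the side crop shows it down in its jaws. Next is the long marker. I'll turn the tool so the camera faces away from the gantry post.

Emit:
{"fn": "move_arm", "kwargs": {"moves": [{"linear": [0.022, -0.0241, 0.0], "dr": [0, 0, -7], "jaw": 0.7}]}}

```text
time: 32.77
eef_pos: [0.5711, -0.1864, 0.2603]
orientation: [2.238, 2.196, 0.002]
wrist_force: [1.1, 0.2, 0.6]
finger_gap: 0.0599
finger_force: 0.0
```

Emit:
{"fn": "move_arm", "kwargs": {"moves": [{"linear": [0, 0, 0], "dr": [0, 0, -7], "jaw": 0.7}, {"linear": [0, 0, 0], "dr": [0, 0, -7], "jaw": 0.7}, {"linear": [0, 0, 0], "dr": [0, 0, -7], "jaw": 0.7}, {"linear": [0, 0, 0], "dr": [0, 0, -7], "jaw": 0.7}, {"linear": [0, 0, 0], "dr": [0, 0, -7], "jaw": 0.7}, {"linear": [0, 0, 0], "dr": [0, 0, -7], "jaw": 0.7}, {"linear": [0, 0, 0], "dr": [0, 0, -7], "jaw": 0.7}, {"linear": [0, 0, 0], "dr": [0, 0, -7], "jaw": 0.7}, {"linear": [0, 0, 0], "dr": [0, 0, -7], "jaw": 0.7}, {"linear": [0, 0, 0], "dr": [0, 0, -7], "jaw": 0.7}, {"linear": [0, 0, 0], "dr": [0, 0, -7], "jaw": 0.7}, {"linear": [0, 0, 0], "dr": [0, 0, -7], "jaw": 0.7}]}}

```text
time: 33.77
eef_pos: [0.5672, -0.1827, 0.2604]
orientation: [-0.182, -3.136, -0.0]
wrist_force: [-0.3, 0.2, -0.4]
finger_gap: 0.0597
finger_force: 0.0
```

Emit:
{"fn": "move_arm", "kwargs": {"moves": [{"linear": [0, 0, 0], "dr": [0, 0, -7], "jaw": 0.7}, {"linear": [0.0208, 0.0252, 0.01], "dr": [0, 0, 0], "jaw": 0.7}, {"linear": [0.0208, 0.0252, 0.01], "dr": [0, 0, 0], "jaw": 0.7}, {"linear": [0.0208, 0.0252, 0.01], "dr": [0, 0, 0], "jaw": 0.7}, {"linear": [0.0208, 0.0252, 0.01], "dr": [0, 0, 0], "jaw": 0.7}, {"linear": [0.0208, 0.0252, 0.01], "dr": [0, 0, 0], "jaw": 0.7}, {"linear": [0.0208, 0.0252, 0.01], "dr": [0, 0, 0], "jaw": 0.7}, {"linear": [0, 0, 0], "dr": [0, 0, 0], "jaw": 0.7}, {"linear": [0, 0, 0], "dr": [0, 0, 0], "jaw": 0.7}, {"linear": [0, 0, 0], "dr": [0, 0, 0], "jaw": 0.7}]}}

```text
time: 34.6
eef_pos: [0.4433, -0.0316, 0.2009]
orientation: [-0.001, 3.14, -0.001]
wrist_force: [0.2, -0.9, 0.9]
finger_gap: 0.0594
finger_force: 0.0
```

```bash
python3 mk.py marker_long_1 3 .0085; python3 -c "
from h import *
print(get_obs()['qpos'])"
```

```text
T [ 0.4433 -0.0316  0.2009] xang -179.9462650722959
lm 0.92 [319.7 223.1] [ 0.4382 -0.0329] tool d [ 0.0055 -0.0012]
cut 0.93 3636 [321.5 226.5] axis 0.41750634186579044 [ 0.441  -0.0315]
green 478 [537.9 140.7] [0.3768 0.1238] tool d [0.0668 0.1556]
green 361 [322.8 143.3] [ 0.3788 -0.0306] tool d [0.0649 0.0012]
green 292 [535.1 199.4] [0.4195 0.1295] tool d [0.024  0.1612]
green 232 [321. 227.] [ 0.4414 -0.0318] tool d [ 0.0023 -0.0001]
green 699 [531.8 259.9] [0.4682 0.1356] tool d [-0.0246  0.1673]
green 577 [321.6 306.5] [ 0.5097 -0.0313] tool d [-0.066   0.0003]
green 64 [  2.8 441.4] [ 0.6529 -0.3334] tool d [-0.2089 -0.3019]
green 481 [137.2 469.4] [ 0.6875 -0.2112] tool d [-0.2436 -0.1797]
[-1.67444900e-01  2.41583018e-01  1.91162183e+00 -2.01073721e-04
  9.86056602e-01 -1.73740402e+00]
```

Emit:
{"fn": "move_arm", "kwargs": {"moves": [{"linear": [0.003, -0.0002, 0.03], "dr": [0, 0, 0], "jaw": 0.7}, {"linear": [0, 0, 0.03], "dr": [0, 0, 0], "jaw": 0.7}, {"linear": [0, 0, 0.03], "dr": [0, 0, 0], "jaw": 0.7}, {"linear": [0, 0, 0.02], "dr": [0, 0, 0], "jaw": 0.6}, {"linear": [0, 0, 0.0145], "dr": [0, 0, 0], "jaw": 0.5}, {"linear": [0, 0, 0], "dr": [0, 0, 0], "jaw": 0.3}, {"linear": [0, 0, 0], "dr": [0, 0, 0], "jaw": 0}, {"linear": [0, 0, 0], "dr": [0, 0, 0], "jaw": 0}, {"linear": [0, 0, 0], "dr": [0, 0, 0], "jaw": 0}, {"linear": [0, 0, 0], "dr": [0, 0, 0], "jaw": 0}, {"linear": [0, 0, 0], "dr": [0, 0, 0], "jaw": 0}], "squeeze": 80}}

```text
time: 35.67
eef_pos: [0.4401, -0.0318, 0.0768]
orientation: [-0.0, 3.139, -0.001]
wrist_force: [-0.0, -1.0, 0.1]
finger_gap: 0.0109
finger_force: 78.2
```

Emit:
{"fn": "move_arm", "kwargs": {"moves": [{"linear": [0, 0, -0.02], "dr": [0, 0, 0], "jaw": 0}, {"linear": [0, 0, -0.035], "dr": [0, 0, 0], "jaw": 0}, {"linear": [0, 0, -0.035], "dr": [0, 0, 0], "jaw": 0}, {"linear": [0, 0, -0.035], "dr": [0, 0, 0], "jaw": 0}, {"linear": [0, 0, -0.02], "dr": [0, 0, 0], "jaw": 0}, {"linear": [0, 0, 0], "dr": [0, 0, 0], "jaw": 0}]}}

```text
time: 36.17
eef_pos: [0.4422, -0.032, 0.226]
orientation: [-0.0, 3.131, -0.003]
wrist_force: [1.0, 0.8, -0.7]
finger_gap: 0.0107
finger_force: 78.3
```

Emit:
{"fn": "move_arm", "kwargs": {"moves": [{"linear": [0.0009, -0.031, 0], "dr": [0, 0, 0], "jaw": 0}, {"linear": [0.0009, -0.031, 0], "dr": [0, 0, 0], "jaw": 0}, {"linear": [0.0009, -0.031, 0], "dr": [0, 0, 0], "jaw": 0}, {"linear": [0.0008, -0.031, 0], "dr": [0, 0, 0], "jaw": 0}, {"linear": [0, -0.031, 0], "dr": [0, 0, 0], "jaw": 0}, {"linear": [0, 0, 0], "dr": [0, 0, 7], "jaw": 0}, {"linear": [0, 0, 0], "dr": [0, 0, 7], "jaw": 0}, {"linear": [0, 0, 0], "dr": [0, 0, 7], "jaw": 0}, {"linear": [0, 0, 0], "dr": [0, 0, 7], "jaw": 0}, {"linear": [0, 0, 0], "dr": [0, 0, 7], "jaw": 0}, {"linear": [0, 0, 0], "dr": [0, 0, 7], "jaw": 0}]}}

```text
time: 37.08
eef_pos: [0.4352, -0.1864, 0.2202]
orientation: [-1.134, -2.928, -0.0]
wrist_force: [0.0, 0.8, 0.3]
finger_gap: 0.0106
finger_force: 78.6
```

Emit:
{"fn": "move_arm", "kwargs": {"moves": [{"linear": [0, 0, 0], "dr": [0, 0, 7], "jaw": 0}, {"linear": [0, 0, 0], "dr": [0, 0, 7], "jaw": 0}, {"linear": [0, 0, 0], "dr": [0, 0, 7], "jaw": 0}, {"linear": [0, 0, 0], "dr": [0, 0, 7], "jaw": 0}, {"linear": [0, 0, 0], "dr": [0, 0, 7], "jaw": 0}, {"linear": [0, 0, 0], "dr": [0, 0, 7], "jaw": 0}, {"linear": [0, 0, 0], "dr": [0, 0, 7], "jaw": 0}, {"linear": [0, 0, 0], "dr": [0, 0, 7], "jaw": 0}, {"linear": [0, 0, 0.015], "dr": [0, 0, 0], "jaw": 0}, {"linear": [0, 0, 0], "dr": [0, 0, 0], "jaw": 0}, {"linear": [0, 0, 0], "dr": [0, 0, 0], "jaw": 0}, {"linear": [0, 0, 0], "dr": [0, 0, 0], "jaw": 0}]}}

```text
time: 38.08
eef_pos: [0.4356, -0.1865, 0.2058]
orientation: [-2.37, -2.061, 0.0]
wrist_force: [0.1, 0.3, 0.4]
finger_gap: 0.0107
finger_force: 78.6
```

```bash
python3 sl.py 3 slot_long_a slot_short_a marker_long_1
```

```text
T [ 0.4356 -0.1865  0.2058] xang 82.03311182603908 [-0.2911 -0.3082 -0.3732]
slot_long_a 0.9 [327.8 263.6] [ 0.4384 -0.1893] tool d [-0.0025  0.0032]
slot_short_a 0.96 [584.8 259. ] [ 0.5895 -0.2074] tool d [0.0006 0.1554]
slot_short_a 0.84 [498.9 258.3] [ 0.5392 -0.2   ] tool d [0.001  0.1045]
marker_long_1 0.84 [318.6 305.7] [ 0.4338 -0.1862] tool d [ 0.     -0.0018]
green 1719 [321.2 165.9] tool d [ 0.0606 -0.0007]
green 1812 [607.3 189.4] tool d [0.0514 0.1127]
green 505 [583.1 273.9] tool d [0.0152 0.111 ]
green 583 [321.4 314.8] tool d [-0.0045 -0.0006]
green 605 [566.5 336.1] tool d [-0.0151  0.1101]
```

Emit:
{"fn": "move_arm", "kwargs": {"moves": [{"linear": [-0.0005, 0.0018, 0.01], "dr": [0, 0, 0], "jaw": 0}, {"linear": [0, 0, 0.015], "dr": [0, 0, 0], "jaw": 0}, {"linear": [0, 0, 0.008], "dr": [0, 0, 0], "jaw": 0}, {"linear": [0, 0, 0.004], "dr": [0, 0, 0], "jaw": 0}, {"linear": [0, 0, 0.004], "dr": [0, 0, 0], "jaw": 0}, {"linear": [0, 0, 0], "dr": [0, 0, 0], "jaw": 0}, {"linear": [0, 0, 0], "dr": [0, 0, 0], "jaw": 0}], "squeeze": 90}}

```text
time: 38.87
eef_pos: [0.4377, -0.1875, 0.1648]
orientation: [-2.371, -2.061, 0.0]
wrist_force: [-0.1, -0.1, -0.3]
finger_gap: 0.0101
finger_force: 91.0
```

Emit:
{"fn": "move_arm", "kwargs": {"moves": [{"linear": [0, 0, 0.003], "dr": [0, 0, 0], "jaw": 0}, {"linear": [0, 0, 0.003], "dr": [0, 0, 0], "jaw": 0}, {"linear": [0, 0, 0], "dr": [0, 0, 0], "jaw": 0}, {"linear": [0, 0, 0], "dr": [0, 0, 0], "jaw": 0}]}}

```text
time: 39.2
eef_pos: [0.4384, -0.1878, 0.1592]
orientation: [2.369, 2.06, 0.001]
wrist_force: [1.6, -0.4, -0.6]
finger_gap: 0.0098
finger_force: 91.4
```

Emit:
{"fn": "move_arm", "kwargs": {"moves": [{"linear": [0, 0, 0.003], "dr": [0, 0, 0], "jaw": 0}, {"linear": [0, 0, 0.002], "dr": [0, 0, 0], "jaw": 0}, {"linear": [0, 0, 0], "dr": [0, 0, 0], "jaw": 0}, {"linear": [0, 0, 0], "dr": [0, 0, 0], "jaw": 0}]}}

```text
time: 39.53
eef_pos: [0.4383, -0.1879, 0.1542]
orientation: [2.369, 2.06, 0.001]
wrist_force: [2.3, -1.3, 1.8]
finger_gap: 0.0097
finger_force: 91.7
```

Emit:
{"fn": "move_arm", "kwargs": {"moves": [{"linear": [0, 0.0005, 0.002], "dr": [0, 0, 0], "jaw": 0}, {"linear": [0, 0, 0.002], "dr": [0, 0, 0], "jaw": 0}, {"linear": [0, 0, 0], "dr": [0, 0, 0], "jaw": 0}, {"linear": [0, 0, 0], "dr": [0, 0, 0], "jaw": 0}]}}

```text
time: 39.87
eef_pos: [0.4383, -0.1876, 0.1495]
orientation: [2.371, 2.061, 0.0]
wrist_force: [2.4, -1.1, -3.3]
finger_gap: 0.0101
finger_force: 91.3
```

Emit:
{"fn": "move_arm", "kwargs": {"moves": [{"linear": [0, 0, 0.002], "dr": [0, 0, 0], "jaw": 0}, {"linear": [0, 0, 0], "dr": [0, 0, 0], "jaw": 0}, {"linear": [0, 0, 0], "dr": [0, 0, 0], "jaw": 0}]}}

```text
time: 40.12
eef_pos: [0.438, -0.1874, 0.1477]
orientation: [-2.371, -2.061, 0.0]
wrist_force: [2.7, -1.6, -0.3]
finger_gap: 0.0099
finger_force: 91.4
```

Emit:
{"fn": "move_arm", "kwargs": {"moves": [{"linear": [0, 0, 0.002], "dr": [0, 0, 0], "jaw": 0}, {"linear": [0, 0, 0], "dr": [0, 0, 0], "jaw": 0}, {"linear": [0, 0, 0], "dr": [0, 0, 0], "jaw": 0}]}}

```text
time: 40.37
eef_pos: [0.4381, -0.1874, 0.1474]
orientation: [2.371, 2.061, 0.0]
wrist_force: [-1.6, 0.8, 14.9]
finger_gap: 0.0102
finger_force: 93.1
```

Emit:
{"fn": "move_arm", "kwargs": {"moves": [{"linear": [0, 0, 0.002], "dr": [0, 0, 0], "jaw": 0}, {"linear": [0, 0, 0], "dr": [0, 0, 0], "jaw": 0}, {"linear": [0, 0, 0], "dr": [0, 0, 0], "jaw": 0}]}}

```text
time: 40.62
eef_pos: [0.439, -0.1876, 0.1471]
orientation: [2.369, 2.059, 0.003]
wrist_force: [-2.5, 3.5, 29.5]
finger_gap: 0.0101
finger_force: 94.9
```

Emit:
{"fn": "move_arm", "kwargs": {"moves": [{"linear": [0, 0, -0.003], "dr": [0, 0, 0], "jaw": 0}, {"linear": [0, 0, 0], "dr": [0, 0, 0], "jaw": 0.2}, {"linear": [0, 0, 0], "dr": [0, 0, 0], "jaw": 0.35}, {"linear": [0, 0, 0], "dr": [0, 0, 0], "jaw": 0.35}, {"linear": [0, 0, 0], "dr": [0, 0, 0], "jaw": 0.35}, {"linear": [0, 0, -0.02], "dr": [0, 0, 0], "jaw": 0.35}, {"linear": [0, 0, -0.03], "dr": [0, 0, 0], "jaw": 0.35}, {"linear": [0, 0, -0.03], "dr": [0, 0, 0], "jaw": 0.7}, {"linear": [0, 0, -0.03], "dr": [0, 0, 0], "jaw": 0.7}, {"linear": [0, 0, 0], "dr": [0, 0, 0], "jaw": 0.7}, {"linear": [0, 0, 0], "dr": [0, 0, 0], "jaw": 0.7}], "squeeze": 80}}

```text
time: 41.53
eef_pos: [0.4387, -0.1879, 0.2582]
orientation: [2.369, 2.059, 0.002]
wrist_force: [-0.2, -0.5, 0.4]
finger_gap: 0.0596
finger_force: 0.0
```

```bash
cat > hgt.py <<'E'
from h import *
import sys
np.set_printoptions(precision=4,suppress=True)
T=T_tool(); grab_frame('wrist'); grab_frame('side'); a=cam('wrist',T); b=cam('side'); print('T',T[:3,3])
for n in sys.argv[1:]:
  w=landmark_of(n,'wrist')[:4]; v=landmark_of(n,'side')[:4]
  for i in w:
    print(n,'w',round(i['score'],2),np.round(i['centre']),at_z(a,i['centre'],.08)[:2],at_z(a,i['centre'],.0085)[:2])
    for j in v:
      p,e=tri([ray(a,i['centre']),ray(b,j['centre'])])
      if e[0]<.005: print('   tri',p,round(e[0],4),round(j['score'],2))
E
python3 hgt.py marker_long_1 marker_short_1 bolt drift slot_long_a
```

```text
T [ 0.4387 -0.1879  0.2582]
marker_long_1 w 0.65 [319. 235.] [ 0.437  -0.1885] [ 0.4338 -0.21  ]
   tri [ 0.4373 -0.1898  0.0758] 0.0005 0.63
   tri [ 0.4362 -0.1866  0.0862] 0.0011 0.19
marker_long_1 w 0.24 [587. 219.] [ 0.6316 -0.2033] [ 0.6844 -0.2291]
marker_short_1 w 0.74 [529. 240.] [ 0.5902 -0.2136] [ 0.631  -0.2423]
   tri [ 0.5927 -0.2132  0.0821] 0.0033 0.52
marker_short_1 w 0.72 [586. 220.] [ 0.6308 -0.2044] [ 0.6833 -0.2304]
bolt w 0.93 [563. 215.] [ 0.6139 -0.1984] [ 0.6616 -0.2227]
   tri [ 0.6492 -0.2163  0.0274] 0.0002 0.74
drift w 0.46 [566. 217.] [ 0.6161 -0.1998] [ 0.6644 -0.2245]
slot_long_a w 0.8 [392. 233.] [ 0.4901 -0.1942] [ 0.5022 -0.2173]
   tri [ 0.4906 -0.1941  0.0805] 0.0005 0.85
slot_long_a w 0.61 [324. 235.] [ 0.4401 -0.1886] [ 0.4378 -0.2101]
   tri [ 0.4403 -0.1879  0.0824] 0.0001 0.81
```

Emit:
{"fn": "move_arm", "kwargs": {"moves": [{"linear": [0, 0, 0], "dr": [0, 0, -7.03], "jaw": 0.7}, {"linear": [0, 0, 0], "dr": [0, 0, -7.03], "jaw": 0.7}, {"linear": [0, 0, 0], "dr": [0, 0, -7.03], "jaw": 0.7}, {"linear": [0, 0, 0], "dr": [0, 0, -7.03], "jaw": 0.7}, {"linear": [0, 0, 0], "dr": [0, 0, -7.03], "jaw": 0.7}, {"linear": [0, 0, 0], "dr": [0, 0, -7.03], "jaw": 0.7}, {"linear": [0, 0, 0], "dr": [0, 0, -7.03], "jaw": 0.7}, {"linear": [0, 0, 0], "dr": [0, 0, -7.03], "jaw": 0.7}, {"linear": [0, 0, 0], "dr": [0, 0, -7.03], "jaw": 0.7}, {"linear": [0, 0, 0], "dr": [0, 0, -7.03], "jaw": 0.7}, {"linear": [0, 0, 0], "dr": [0, 0, -7.03], "jaw": 0.7}, {"linear": [0, 0, 0], "dr": [0, 0, -7.03], "jaw": 0.7}]}}

```text
time: 43.13
eef_pos: [0.4382, -0.1875, 0.2569]
orientation: [0.364, 3.12, -0.0]
wrist_force: [0.4, 0.8, 0.0]
finger_gap: 0.0599
finger_force: 0.0
```

Emit:
{"fn": "move_arm", "kwargs": {"moves": [{"linear": [0, 0, 0], "dr": [0, 0, -7.03], "jaw": 0.7}, {"linear": [0, 0, 0], "dr": [0, 0, -7.03], "jaw": 0.7}, {"linear": [0, 0, 0], "dr": [0, 0, -7.03], "jaw": 0.7}, {"linear": [-0.0027, 0.0391, 0.007], "dr": [0, 0, 0], "jaw": 0.7}, {"linear": [-0.0027, 0.0391, 0.007], "dr": [0, 0, 0], "jaw": 0.7}, {"linear": [-0.0027, 0.0391, 0.007], "dr": [0, 0, 0], "jaw": 0.7}, {"linear": [-0.0027, 0.0391, 0.007], "dr": [0, 0, 0], "jaw": 0.7}, {"linear": [-0.0027, 0.0391, 0.007], "dr": [0, 0, 0], "jaw": 0.7}, {"linear": [-0.0027, 0.0391, 0.007], "dr": [0, 0, 0], "jaw": 0.7}, {"linear": [-0.0027, 0.0391, 0.007], "dr": [0, 0, 0], "jaw": 0.7}, {"linear": [-0.0027, 0.0391, 0.007], "dr": [0, 0, 0], "jaw": 0.7}]}}

```text
time: 44.05
eef_pos: [0.4186, 0.1273, 0.2008]
orientation: [-0.204, 3.134, 0.0]
wrist_force: [1.9, -0.1, 0.5]
finger_gap: 0.0596
finger_force: 0.0
```

Emit:
{"fn": "move_arm", "kwargs": {"moves": [{"linear": [0, 0, 0], "dr": [0, 0, 0], "jaw": 0.7}, {"linear": [0, 0, 0], "dr": [0, 0, 0], "jaw": 0.7}, {"linear": [0, 0, 0], "dr": [0, 0, 0], "jaw": 0.7}]}}

```text
time: 44.3
eef_pos: [0.419, 0.1255, 0.2009]
orientation: [0.207, -3.135, 0.001]
wrist_force: [-0.5, 0.0, -0.3]
finger_gap: 0.0599
finger_force: 0.0
```

```bash
python3 mk.py marker_short_1 4 .0085; python3 - <<'E'
from h import *
t=grab_frame('top'); ct=cam('top')
for n in ['marker_short_1','marker_long_1']:
  for d in landmark_of(n,'top')[:4]: print(n,round(d['score'],2),np.round(d['centre']),at_z(ct,d['centre'],.0085)[:2].round(3))
E
```

```text
T [0.419  0.1255 0.2009] xang -172.4482234755109
lm 0.87 [327.6 229.2] [0.4177 0.1303] tool d [0.0006 0.005 ]
cut 0.94 2698 [326.2 235.5] axis 7.3122526143773365 [0.4229 0.1299]
green 221 [325.8 231.6] [0.4198 0.1292] tool d [-0.0013  0.0036]
green 612 [325.2 289.4] [0.4685 0.1354] tool d [-0.0504  0.0034]
marker_short_1 0.8 [295. 265.] [ 0.599 -0.215]
marker_short_1 0.66 [296. 243.] [ 0.654 -0.215]
marker_short_1 0.53 [142. 336.] [0.419 0.13 ]
marker_long_1 0.56 [282. 328.] [ 0.448 -0.192]
```

Emit:
{"fn": "move_arm", "kwargs": {"moves": [{"linear": [0.0006, 0.0036, 0.03], "dr": [0, 0, 0], "jaw": 0.7}, {"linear": [0, 0, 0.03], "dr": [0, 0, 0], "jaw": 0.7}, {"linear": [0, 0, 0.03], "dr": [0, 0, 0], "jaw": 0.7}, {"linear": [0, 0, 0.02], "dr": [0, 0, 0], "jaw": 0.6}, {"linear": [0, 0, 0.0143], "dr": [0, 0, 0], "jaw": 0.5}, {"linear": [0, 0, 0], "dr": [0, 0, 0], "jaw": 0.3}, {"linear": [0, 0, 0], "dr": [0, 0, 0], "jaw": 0}, {"linear": [0, 0, 0], "dr": [0, 0, 0], "jaw": 0}, {"linear": [0, 0, 0], "dr": [0, 0, 0], "jaw": 0}, {"linear": [0, 0, 0], "dr": [0, 0, 0], "jaw": 0}, {"linear": [0, 0, 0], "dr": [0, 0, 0], "jaw": 0}], "squeeze": 80}}

```text
time: 45.52
eef_pos: [0.4185, 0.129, 0.0775]
orientation: [-0.204, 3.133, 0.0]
wrist_force: [0.1, -0.2, 0.1]
finger_gap: 0.0103
finger_force: 78.2
```

Emit:
{"fn": "move_arm", "kwargs": {"moves": [{"linear": [0, 0, -0.02], "dr": [0, 0, 0], "jaw": 0}, {"linear": [0, 0, -0.035], "dr": [0, 0, 0], "jaw": 0}, {"linear": [0, 0, -0.035], "dr": [0, 0, 0], "jaw": 0}, {"linear": [0, 0, -0.035], "dr": [0, 0, 0], "jaw": 0}, {"linear": [0, 0, -0.02], "dr": [0, 0, 0], "jaw": 0}, {"linear": [0, 0, 0], "dr": [0, 0, 0], "jaw": 0}]}}

```text
time: 46.02
eef_pos: [0.4206, 0.1296, 0.2267]
orientation: [-0.204, 3.124, 0.002]
wrist_force: [1.4, 0.1, 0.6]
finger_gap: 0.0107
finger_force: 78.3
```

Emit:
{"fn": "move_arm", "kwargs": {"moves": [{"linear": [0.003, -0.0365, 0], "dr": [0, 0, 0], "jaw": 0}, {"linear": [0.003, -0.0365, 0], "dr": [0, 0, 0], "jaw": 0}, {"linear": [0.003, -0.0365, 0], "dr": [0, 0, 0], "jaw": 0}, {"linear": [0.003, -0.0365, 0], "dr": [0, 0, 0], "jaw": 0}, {"linear": [0.003, -0.0365, 0], "dr": [0, 0, 0], "jaw": 0}, {"linear": [0.003, -0.0365, 0], "dr": [0, 0, 0], "jaw": 0}, {"linear": [0.003, -0.0365, 0], "dr": [0, 0, 0], "jaw": 0}, {"linear": [0.003, -0.0365, 0], "dr": [0, 0, 0], "jaw": 0}, {"linear": [0.003, -0.0365, 0], "dr": [0, 0, 0], "jaw": 0}]}}

```text
time: 46.77
eef_pos: [0.4329, -0.2018, 0.2211]
orientation: [0.204, -3.134, -0.001]
wrist_force: [0.6, 0.2, 0.3]
finger_gap: 0.0109
finger_force: 78.5
```

Emit:
{"fn": "move_arm", "kwargs": {"moves": [{"linear": [0, 0, 0], "dr": [0, 0, 7.03], "jaw": 0}, {"linear": [0, 0, 0], "dr": [0, 0, 7.03], "jaw": 0}, {"linear": [0, 0, 0], "dr": [0, 0, 7.03], "jaw": 0}, {"linear": [0, 0, 0], "dr": [0, 0, 7.03], "jaw": 0}, {"linear": [0, 0, 0], "dr": [0, 0, 7.03], "jaw": 0}, {"linear": [0, 0, 0], "dr": [0, 0, 7.03], "jaw": 0}, {"linear": [0, 0, 0], "dr": [0, 0, 7.03], "jaw": 0}, {"linear": [0, 0, 0], "dr": [0, 0, 7.03], "jaw": 0}, {"linear": [0, 0, 0], "dr": [0, 0, 7.03], "jaw": 0}, {"linear": [0, 0, 0], "dr": [0, 0, 7.03], "jaw": 0}, {"linear": [0, 0, 0], "dr": [0, 0, 7.03], "jaw": 0}, {"linear": [0, 0, 0], "dr": [0, 0, 7.03], "jaw": 0}]}}

```text
time: 47.77
eef_pos: [0.4332, -0.1999, 0.2209]
orientation: [-1.96, -2.454, 0.0]
wrist_force: [-0.2, -0.0, 0.5]
finger_gap: 0.0103
finger_force: 78.7
```

Emit:
{"fn": "move_arm", "kwargs": {"moves": [{"linear": [0, 0, 0], "dr": [0, 0, 7.03], "jaw": 0}, {"linear": [0, 0, 0], "dr": [0, 0, 7.03], "jaw": 0}, {"linear": [0, 0, 0], "dr": [0, 0, 7.03], "jaw": 0}, {"linear": [0.0034, 0.0257, 0.003], "dr": [0, 0, 0], "jaw": 0}, {"linear": [0.0034, 0.0257, 0.004], "dr": [0, 0, 0], "jaw": 0}, {"linear": [0.0034, 0.0257, 0.004], "dr": [0, 0, 0], "jaw": 0}, {"linear": [0.0034, 0.0257, 0.004], "dr": [0, 0, 0], "jaw": 0}, {"linear": [0, 0, 0], "dr": [0, 0, 0], "jaw": 0}, {"linear": [0, 0, 0], "dr": [0, 0, 0], "jaw": 0}, {"linear": [0, 0, 0], "dr": [0, 0, 0], "jaw": 0}]}}

```text
time: 48.6
eef_pos: [0.5363, -0.2006, 0.2057]
orientation: [-2.369, -2.06, 0.002]
wrist_force: [-0.7, 0.6, -0.2]
finger_gap: 0.0103
finger_force: 78.7
```

```bash
python3 sl.py 5 slot_short_a slot_long_a marker_short_1
```

```text
T [ 0.5363 -0.2006  0.2057] xang 82.02857924568193 [ 0.4456  0.2587 -0.6983]
slot_short_a 0.87 [416.8 257.8] [ 0.5914 -0.2069] tool d [0.0013 0.0558]
slot_short_a 0.59 [330.6 261.2] [ 0.5406 -0.202 ] tool d [-0.0009  0.0049]
slot_long_a 0.96 [155.2 260.6] [ 0.4375 -0.1873] tool d [-0.0007 -0.0993]
slot_long_a 0.89 [244.8 260.6] [ 0.4903 -0.1946] tool d [-0.0006 -0.046 ]
marker_short_1 0.94 [322.7 305.5] [ 0.5361 -0.2004] tool d [ 0.0001 -0.    ]
marker_short_1 0.72 [414.5 272.2] [ 0.577  -0.1901] tool d [0.016  0.0391]
green 864 [142.5 155.7] tool d [ 0.0644 -0.0698]
green 1626 [423.4 189.6] tool d [0.0513 0.0399]
green 1740 [321.  215.4] tool d [ 0.0408 -0.0008]
green 461 [158. 264.] tool d [ 0.0195 -0.0698]
green 419 [414.7 274.9] tool d [0.0148 0.0392]
green 580 [321.2 315.5] tool d [-0.0048 -0.0006]
green 365 [406. 334.] tool d [-0.0141  0.0375]
green 346 [168.4 354.4] tool d [-0.0251 -0.071 ]
green 1047 [320.9 398.1] tool d [-0.0493 -0.0008]
```

Emit:
{"fn": "move_arm", "kwargs": {"moves": [{"linear": [0.0006, 0.0032, 0.01], "dr": [0, 0, 0], "jaw": 0}, {"linear": [0, 0, 0.015], "dr": [0, 0, 0], "jaw": 0}, {"linear": [0, 0, 0.008], "dr": [0, 0, 0], "jaw": 0}, {"linear": [0, 0, 0.004], "dr": [0, 0, 0], "jaw": 0}, {"linear": [0, 0, 0.004], "dr": [0, 0, 0], "jaw": 0}, {"linear": [0, 0, 0], "dr": [0, 0, 0], "jaw": 0}, {"linear": [0, 0, 0], "dr": [0, 0, 0], "jaw": 0}], "squeeze": 90}}

```text
time: 49.38
eef_pos: [0.5408, -0.201, 0.1656]
orientation: [-2.371, -2.061, 0.0]
wrist_force: [0.1, -0.2, -0.2]
finger_gap: 0.0102
finger_force: 91.2
```

Emit:
{"fn": "move_arm", "kwargs": {"moves": [{"linear": [0, 0, 0.003], "dr": [0, 0, 0], "jaw": 0}, {"linear": [0, 0, 0.003], "dr": [0, 0, 0], "jaw": 0}, {"linear": [0, 0, 0], "dr": [0, 0, 0], "jaw": 0}, {"linear": [0, 0, 0], "dr": [0, 0, 0], "jaw": 0}]}}

```text
time: 49.72
eef_pos: [0.5412, -0.2007, 0.16]
orientation: [2.371, 2.061, 0.002]
wrist_force: [0.4, 3.9, 2.0]
finger_gap: 0.0099
finger_force: 88.3
```

Emit:
{"fn": "move_arm", "kwargs": {"moves": [{"linear": [0, 0, 0.003], "dr": [0, 0, 0], "jaw": 0}, {"linear": [0, 0, 0.002], "dr": [0, 0, 0], "jaw": 0}, {"linear": [0, 0, 0], "dr": [0, 0, 0], "jaw": 0}, {"linear": [0, 0, 0], "dr": [0, 0, 0], "jaw": 0}]}}

```text
time: 50.05
eef_pos: [0.5439, -0.205, 0.159]
orientation: [2.359, 2.055, 0.001]
wrist_force: [-1.4, -5.3, 19.9]
finger_gap: -0.0002
finger_force: 9.6
```

Emit:
{"fn": "move_arm", "kwargs": {"moves": [{"linear": [0, 0, 0.002], "dr": [0, 0, 0], "jaw": 0}, {"linear": [0, 0, 0.002], "dr": [0, 0, 0], "jaw": 0}, {"linear": [0, 0, 0], "dr": [0, 0, 0], "jaw": 0}, {"linear": [0, 0, 0], "dr": [0, 0, 0], "jaw": 0}]}}

```text
time: 50.38
eef_pos: [0.5464, -0.2052, 0.1585]
orientation: [2.357, 2.05, 0.008]
wrist_force: [-2.6, -2.5, 37.7]
finger_gap: 0.0002
finger_force: 19.0
```

The fingers closed on nothing: the marker squeezed out at the jaws. I'll back off and measure where it lies.

Emit:
{"fn": "move_arm", "kwargs": {"moves": [{"linear": [-0.002, -0.005, -0.012], "dr": [0, 0, 0], "jaw": 0}, {"linear": [0, 0, -0.03], "dr": [0, 0, 0], "jaw": 0}, {"linear": [0, 0, -0.03], "dr": [0, 0, 0], "jaw": 0}, {"linear": [0, 0, -0.03], "dr": [0, 0, 0], "jaw": 0.7}, {"linear": [0, 0, 0], "dr": [0, 0, 0], "jaw": 0.7}, {"linear": [0, 0, 0], "dr": [0, 0, 0], "jaw": 0.7}, {"linear": [0, 0, 0], "dr": [0, 0, 0], "jaw": 0.7}], "squeeze": 60}}

```text
time: 50.97
eef_pos: [0.5348, -0.2023, 0.252]
orientation: [-2.37, -2.061, 0.001]
wrist_force: [0.0, 0.7, -0.2]
finger_gap: 0.0477
finger_force: 0.0
```

```bash
python3 hgt.py marker_short_1 marker_long_1 slot_short_a; python3 sl.py 6; python3 - <<'E'
from h import *
np.set_printoptions(precision=4,suppress=True)
# green blobs in side view near rack
s=grab_frame('side'); save(s,'side6.png'); cs=cam('side')
g=cv2.inRange(cv2.cvtColor(s,cv2.COLOR_RGB2HSV),(45,110,40),(85,255,255))[200:330,210:380]
k,_,st,ce=cv2.connectedComponentsWithStats(g)
for i in range(1,k):
    if st[i,4]>6: print('side green',st[i,4],(ce[i]+[210,200]).round(1))
for n,p in [('sa cap/plug +',[.5395+.139*.042,-.201+.99*.042,.08]),('sa mid',[.5395,-.201,.08]),('sa -x end',[.5395-.139*.048,-.201-.99*.048,.08]),('sb+48',[.590+.139*.048,-.208+.99*.048,.08]),('sb0',[.590,-.208,.08]),('sb-42',[.590-.139*.042,-.208-.99*.042,.08]),('la+61',[.438+.0085,-.1875+.06,.08]),('la',[.438,-.1875,.08]),('la-67',[.438-.0093,-.1875-.066,.08])]:
    print(n,'side',proj(cs,p).round(1),'wrist',proj(cam('wrist'),p).round(1))
E
```

```text
T [ 0.5348 -0.2023  0.252 ]
marker_short_1 w 0.89 [404. 243.] [ 0.5923 -0.2151] [ 0.6064 -0.2407]
   tri [ 0.5913 -0.2151  0.0794] 0.0011 0.72
marker_short_1 w 0.83 [332. 231.] [ 0.5423 -0.1987] [ 0.5416 -0.2194]
   tri [ 0.5433 -0.1989  0.0796] 0.001 0.57
marker_short_1 w 0.31 [613. 112.] [ 0.7328 -0.1447] [ 0.7883 -0.1495]
marker_long_1 w 0.7 [476. 224.] [ 0.6441 -0.2076] [ 0.6735 -0.231 ]
marker_long_1 w 0.6 [189. 234.] [ 0.4402 -0.187 ] [ 0.4094 -0.2043]
   tri [ 0.4402 -0.1897  0.0703] 0.0039 0.47
slot_short_a w 0.87 [400. 233.] [ 0.5904 -0.2075] [ 0.6039 -0.2309]
   tri [ 0.5928 -0.2094  0.0749] 0.0014 0.95
slot_short_a w 0.85 [327. 234.] [ 0.5384 -0.2003] [ 0.5366 -0.2216]
   tri [ 0.5426 -0.2003  0.0818] 0.0042 0.87
T [ 0.5353 -0.2022  0.2518] xang 82.00506763426503 [ 0.3602 -0.0928  0.1332]
green 569 [177.9 148. ] tool d [ 0.0673 -0.0557]
green 1066 [406.1 175.3] tool d [0.0569 0.0326]
green 542 [330.3 170.2] tool d [0.0589 0.0029]
green 298 [330.5 231.7] tool d [0.0339 0.0031]
green 308 [188.4 237.6] tool d [ 0.0313 -0.0556]
green 288 [400.5 246.4] tool d [0.0275 0.0323]
green 682 [331.1 294.7] tool d [0.0054 0.0036]
green 108 [387.1 296.9] tool d [0.0043 0.028 ]
green 431 [195.2 319.3] tool d [-0.0068 -0.0567]
side green 7 [315.3 229.9]
side green 75 [293.5 249. ]
side green 52 [316.1 250.2]
side green 78 [245.7 253.4]
sa cap/plug + side [292.5 234.2] wrist [328.1 175.5]
sa mid side [292.2 241.1] wrist [327.7 234.4]
sa -x end side [291.8 249.5] wrist [327.4 295.1]
sb+48 side [314.5 233.1] wrist [403.4 166.5]
sb0 side [314.9 241. ] wrist [398.8 234.3]
sb-42 side [315.2 248.3] wrist [395.2 287.8]
la+61 side [248.7 231.5] wrist [175.1 148.5]
la side [246.4 241.4] wrist [185.2 235.3]
la-67 side [243.7 253.3] wrist [194.8 317.8]
```

Emit:
{"fn": "move_arm", "kwargs": {"moves": [{"linear": [0.003, 0.0064, 0], "dr": [0, 0, 0], "jaw": 0}, {"linear": [0, 0, 0.025], "dr": [0, 0, 0], "jaw": 0}, {"linear": [0, 0, 0.025], "dr": [0, 0, 0], "jaw": 0}, {"linear": [0, 0, 0.025], "dr": [0, 0, 0], "jaw": 0}, {"linear": [0, 0, 0.006], "dr": [0, 0, 0], "jaw": 0}, {"linear": [0, 0, 0], "dr": [0, 0, 0], "jaw": 0}, {"linear": [0, 0, 0], "dr": [0, 0, 0], "jaw": 0}]}}

```text
time: 52.05
eef_pos: [0.5428, -0.2002, 0.1719]
orientation: [2.371, 2.061, 0.0]
wrist_force: [-0.5, 0.3, 0.8]
finger_gap: -0.0002
finger_force: 0.0
```

Emit:
{"fn": "move_arm", "kwargs": {"moves": [{"linear": [0, 0, 0.002], "dr": [0, 0, 0], "jaw": 0}, {"linear": [0, 0, 0.002], "dr": [0, 0, 0], "jaw": 0}, {"linear": [0, 0, 0], "dr": [0, 0, 0], "jaw": 0}, {"linear": [0, 0, 0], "dr": [0, 0, 0], "jaw": 0}]}}

```text
time: 52.38
eef_pos: [0.5426, -0.2004, 0.1684]
orientation: [2.37, 2.06, 0.001]
wrist_force: [0.7, -0.1, -0.8]
finger_gap: 0.0001
finger_force: 0.0
```

Emit:
{"fn": "move_arm", "kwargs": {"moves": [{"linear": [0, 0, 0.002], "dr": [0, 0, 0], "jaw": 0}, {"linear": [0, 0, 0.001], "dr": [0, 0, 0], "jaw": 0}, {"linear": [0, 0, 0], "dr": [0, 0, 0], "jaw": 0}, {"linear": [0, 0, 0], "dr": [0, 0, 0], "jaw": 0}]}}

```text
time: 52.72
eef_pos: [0.5421, -0.2002, 0.1645]
orientation: [-2.371, -2.061, 0.0]
wrist_force: [-1.2, 0.1, 0.4]
finger_gap: 0.0001
finger_force: 0.0
```

Emit:
{"fn": "move_arm", "kwargs": {"moves": [{"linear": [0, 0, 0.002], "dr": [0, 0, 0], "jaw": 0}, {"linear": [0, 0, 0.001], "dr": [0, 0, 0], "jaw": 0}, {"linear": [0, 0, 0], "dr": [0, 0, 0], "jaw": 0}, {"linear": [0, 0, 0], "dr": [0, 0, 0], "jaw": 0}]}}

```text
time: 53.05
eef_pos: [0.5421, -0.2001, 0.1614]
orientation: [-2.371, -2.061, 0.0]
wrist_force: [0.4, -0.1, 0.2]
finger_gap: 0.0001
finger_force: 0.0
```

Emit:
{"fn": "move_arm", "kwargs": {"moves": [{"linear": [0, 0, 0.002], "dr": [0, 0, 0], "jaw": 0}, {"linear": [0, 0, 0], "dr": [0, 0, 0], "jaw": 0}, {"linear": [0, 0, 0], "dr": [0, 0, 0], "jaw": 0}]}}

```text
time: 53.3
eef_pos: [0.5424, -0.2002, 0.1597]
orientation: [2.371, 2.061, 0.0]
wrist_force: [0.2, -0.1, 1.1]
finger_gap: 0.0
finger_force: 0.2
```

Emit:
{"fn": "move_arm", "kwargs": {"moves": [{"linear": [0, 0, 0.002], "dr": [0, 0, 0], "jaw": 0}, {"linear": [0, 0, 0], "dr": [0, 0, 0], "jaw": 0}, {"linear": [0, 0, 0], "dr": [0, 0, 0], "jaw": 0}]}}

```text
time: 53.55
eef_pos: [0.5432, -0.2003, 0.1593]
orientation: [2.369, 2.059, 0.003]
wrist_force: [-0.6, 1.2, 8.1]
finger_gap: -0.0
finger_force: 4.7
```

The probe contacts at 0.1595, which puts the fingertips at 0.0865, the top of a barrel that is home. So the inner short marker is in. The outer short one measures about 6 mm off along its axis, so I'll grip it in place and slide it to centre.

Emit:
{"fn": "move_arm", "kwargs": {"moves": [{"linear": [0, -0.0007, 0.002], "dr": [0, 0, 0], "jaw": 0}, {"linear": [0, 0, 0], "dr": [0, 0, 0], "jaw": 0}, {"linear": [0, 0, 0], "dr": [0, 0, 0], "jaw": 0}]}}

```text
time: 53.8
eef_pos: [0.5435, -0.2004, 0.1591]
orientation: [2.367, 2.058, 0.005]
wrist_force: [-1.6, 1.8, 19.1]
finger_gap: 0.0003
finger_force: 9.3
```

Emit:
{"fn": "move_arm", "kwargs": {"moves": [{"linear": [0, 0, -0.02], "dr": [0, 0, 0], "jaw": 0}, {"linear": [0, 0, -0.03], "dr": [0, 0, 0], "jaw": 0}, {"linear": [-0.0005, 0.0243, 0], "dr": [0, 0, 0], "jaw": 0.37}, {"linear": [-0.0005, 0.0243, 0], "dr": [0, 0, 0], "jaw": 0.37}, {"linear": [0, 0, 0], "dr": [0, 0, 0], "jaw": 0.37}, {"linear": [0, 0, 0], "dr": [0, 0, 0], "jaw": 0.37}, {"linear": [0, 0, 0], "dr": [0, 0, 0], "jaw": 0.37}]}}

```text
time: 54.38
eef_pos: [0.5886, -0.2074, 0.2049]
orientation: [-2.369, -2.06, 0.002]
wrist_force: [-0.6, 0.1, 0.1]
finger_gap: 0.0318
finger_force: 0.0
```

```bash
python3 sl.py 7 slot_short_a slot_long_a marker_short_1; python3 - <<'E'
from h import *
c=cam('wrist')
for y in (48,0,-42): print(proj(c,[.590+.139e-3*y,-.208+.99e-3*y,.082]).round(1), proj(c,[.5395+.139e-3*y,-.201+.99e-3*y,.082]).round(1))
E
```

```text
T [ 0.5886 -0.2074  0.2049] xang 82.01673795109447 [-0.1177  0.2728  0.0436]
slot_short_a 0.83 [239.2 262.4] [ 0.5393 -0.2019] tool d [-0.0014 -0.0492]
slot_short_a 0.61 [328.2 259.9] [ 0.5917 -0.2076] tool d [0.0002 0.0034]
slot_long_a 0.68 [158.9 260.3] [ 0.4925 -0.1941] tool d [-0.0002 -0.0967]
marker_short_1 0.95 [241.1 255.4] [ 0.5577 -0.1794] tool d [ 0.0235 -0.0343]
marker_short_1 0.78 [327.3 274.6] [ 0.5924 -0.193 ] tool d [0.0148 0.0019]
green 934 [ 45.2 156.7] tool d [ 0.064  -0.1075]
green 1610 [327.6 190.4] tool d [0.051  0.0019]
green 810 [236.7 185.4] tool d [ 0.0529 -0.0341]
green 443 [241.3 259.6] tool d [ 0.0216 -0.0344]
green 499 [ 70.5 264.6] tool d [ 0.0192 -0.107 ]
green 412 [326.7 275.9] tool d [0.0142 0.0017]
green 113 [236.3 322.7] tool d [-0.0085 -0.0385]
green 521 [326.6 337.4] tool d [-0.0159  0.0018]
green 1034 [ 92.8 363.3] tool d [-0.0299 -0.1068]
[325.7 179.6] [232.5 179.7]
[325.4 261.7] [238.5 261.8]
[325.1 324.9] [243.1 325. ]
```

Emit:
{"fn": "move_arm", "kwargs": {"moves": [{"linear": [0, 0.002, 0.02], "dr": [0, 0, 0], "jaw": 0.37}, {"linear": [0, 0, 0.02], "dr": [0, 0, 0], "jaw": 0.37}, {"linear": [0, 0, 0.0215], "dr": [0, 0, 0], "jaw": 0.37}, {"linear": [0, 0, 0], "dr": [0, 0, 0], "jaw": 0.37}, {"linear": [0, 0, 0], "dr": [0, 0, 0], "jaw": 0.2}, {"linear": [0, 0, 0], "dr": [0, 0, 0], "jaw": 0}, {"linear": [0, 0, 0], "dr": [0, 0, 0], "jaw": 0}, {"linear": [0, 0, 0], "dr": [0, 0, 0], "jaw": 0}, {"linear": [0, 0, 0], "dr": [0, 0, 0], "jaw": 0}], "squeeze": 80}}

```text
time: 55.33
eef_pos: [0.5917, -0.2081, 0.1447]
orientation: [2.37, 2.061, 0.001]
wrist_force: [-0.5, -0.3, -3.6]
finger_gap: 0.0108
finger_force: 78.2
```

Emit:
{"fn": "move_arm", "kwargs": {"moves": [{"linear": [0.002, 0, 0], "dr": [0, 0, 0], "jaw": 0}, {"linear": [0.001, 0, 0], "dr": [0, 0, 0], "jaw": 0}, {"linear": [0, 0, 0], "dr": [0, 0, 0], "jaw": 0}, {"linear": [0, 0, 0], "dr": [0, 0, 0], "jaw": 0}]}}

```text
time: 55.67
eef_pos: [0.5921, -0.2064, 0.1447]
orientation: [2.369, 2.06, -0.002]
wrist_force: [-1.1, -5.2, -3.4]
finger_gap: 0.0107
finger_force: 78.3
```

Emit:
{"fn": "move_arm", "kwargs": {"moves": [{"linear": [0.002, 0, 0], "dr": [0, 0, 0], "jaw": 0}, {"linear": [0.001, 0, 0], "dr": [0, 0, 0], "jaw": 0}, {"linear": [0, 0, 0], "dr": [0, 0, 0], "jaw": 0}, {"linear": [0, 0, 0], "dr": [0, 0, 0], "jaw": 0}]}}

```text
time: 56.0
eef_pos: [0.5927, -0.2021, 0.1445]
orientation: [2.37, 2.061, 0.001]
wrist_force: [-0.2, -2.1, -1.1]
finger_gap: 0.0106
finger_force: 78.4
```

Emit:
{"fn": "move_arm", "kwargs": {"moves": [{"linear": [0.002, 0, 0], "dr": [0, 0, 0], "jaw": 0}, {"linear": [0, 0, 0], "dr": [0, 0, 0], "jaw": 0}, {"linear": [0, 0, 0], "dr": [0, 0, 0], "jaw": 0}, {"linear": [0, 0, 0], "dr": [0, 0, 0], "jaw": 0}]}}

```text
time: 56.33
eef_pos: [0.5929, -0.1999, 0.1443]
orientation: [2.371, 2.061, 0.001]
wrist_force: [0.9, -0.4, -0.3]
finger_gap: 0.0111
finger_force: 78.5
```

Emit:
{"fn": "move_arm", "kwargs": {"moves": [{"linear": [0, 0, 0], "dr": [0, 0, 0], "jaw": 0.2}, {"linear": [0, 0, 0], "dr": [0, 0, 0], "jaw": 0.37}, {"linear": [0, 0, 0], "dr": [0, 0, 0], "jaw": 0.37}, {"linear": [0, 0, 0], "dr": [0, 0, 0], "jaw": 0.37}, {"linear": [0, 0, -0.02], "dr": [0, 0, 0], "jaw": 0.37}, {"linear": [0, 0, -0.02], "dr": [0, 0, 0], "jaw": 0.37}, {"linear": [0, 0, -0.021], "dr": [0, 0, 0], "jaw": 0.37}, {"linear": [0, 0, 0], "dr": [0, 0, 0], "jaw": 0.37}, {"linear": [0, 0, 0], "dr": [0, 0, 0], "jaw": 0.37}], "squeeze": 60}}

```text
time: 57.08
eef_pos: [0.5934, -0.2005, 0.2065]
orientation: [2.369, 2.059, 0.003]
wrist_force: [0.5, 0.3, -0.0]
finger_gap: 0.0316
finger_force: 0.0
```

```bash
python3 sl.py 8 slot_short_a slot_long_a marker_short_1; python3 - <<'E'
from h import *
c=cam('wrist')
for y in (48,0,-42): print(proj(c,[.590+.139e-3*y,-.208+.99e-3*y,.082]).round(1))
for y in (42,0,-48): print(proj(c,[.5395+.139e-3*y,-.201+.99e-3*y,.082]).round(1))
for y in (61,0,-67): print(proj(c,[.438+.139e-3*y,-.187+.99e-3*y,.082]).round(1))
E
```

```text
T [ 0.5934 -0.2005  0.2065] xang 82.00145877516789 [-0.4373 -0.0656 -0.2457]
slot_short_a 0.83 [322.7 268.7] [ 0.5932 -0.2067] tool d [-0.006   0.0002]
slot_short_a 0.58 [236.6 271.3] [ 0.5417 -0.2011] tool d [-0.0077 -0.0515]
slot_short_a 0.16 [398.9 240.3] [ 0.6398 -0.1952] tool d [0.0118 0.0448]
slot_long_a 0.73 [148.9 271.8] [ 0.4895 -0.194 ] tool d [-0.008  -0.1042]
marker_short_1 0.81 [235.4 270.4] [ 0.5592 -0.1788] tool d [ 0.0168 -0.0371]
marker_short_1 0.67 [326.1 267.4] [ 0.5976 -0.1828] tool d [0.0181 0.0014]
green 935 [ 41.1 170.5] tool d [ 0.0588 -0.1098]
green 1621 [319.2 188.4] tool d [ 0.0518 -0.0015]
green 815 [230. 198.] tool d [ 0.0479 -0.0371]
green 416 [234.9 270.6] tool d [ 0.0167 -0.0373]
green 395 [320.1 272.2] tool d [ 0.0159 -0.0011]
green 486 [ 66.3 275.8] tool d [ 0.0143 -0.1093]
green 71 [230.2 329.8] tool d [-0.012  -0.0415]
green 487 [320.6 335.7] tool d [-0.0151 -0.0009]
green 984 [ 88.7 372. ] tool d [-0.0343 -0.1092]
[321.9 194.9]
[321.8 275.6]
[321.8 337.8]
[230.  205.7]
[235.3 275.6]
[240.7 346.1]
[ 37.7 171.4]
[ 61.9 275.7]
[ 84.1 371.6]
```

Emit:
{"fn": "move_arm", "kwargs": {"moves": [{"linear": [-0.006, -0.001, 0], "dr": [0, 0, 0], "jaw": 0}, {"linear": [0, 0, 0], "dr": [0, 0, 0], "jaw": 0}, {"linear": [0, 0, 0.02], "dr": [0, 0, 0], "jaw": 0}, {"linear": [0, 0, 0.02], "dr": [0, 0, 0], "jaw": 0}, {"linear": [0, 0, 0.003], "dr": [0, 0, 0], "jaw": 0}, {"linear": [0, 0, 0.002], "dr": [0, 0, 0], "jaw": 0}, {"linear": [0, 0, 0], "dr": [0, 0, 0], "jaw": 0}, {"linear": [0, 0, 0], "dr": [0, 0, 0], "jaw": 0}]}}

```text
time: 57.95
eef_pos: [0.5909, -0.2062, 0.1603]
orientation: [2.371, 2.061, -0.0]
wrist_force: [0.5, 0.4, 1.0]
finger_gap: -0.0002
finger_force: 0.0
```

Emit:
{"fn": "move_arm", "kwargs": {"moves": [{"linear": [0, 0, 0.0015], "dr": [0, 0, 0], "jaw": 0}, {"linear": [0, 0, 0], "dr": [0, 0, 0], "jaw": 0}, {"linear": [0, 0, 0], "dr": [0, 0, 0], "jaw": 0}]}}

```text
time: 58.2
eef_pos: [0.5913, -0.2062, 0.1595]
orientation: [2.37, 2.06, 0.001]
wrist_force: [0.4, -0.3, 3.3]
finger_gap: -0.0001
finger_force: 1.9
```

Emit:
{"fn": "move_arm", "kwargs": {"moves": [{"linear": [0, 0, 0.0015], "dr": [0, 0, 0], "jaw": 0}, {"linear": [0, 0, 0], "dr": [0, 0, 0], "jaw": 0}, {"linear": [0, 0, 0], "dr": [0, 0, 0], "jaw": 0}]}}

```text
time: 58.45
eef_pos: [0.5918, -0.2063, 0.1593]
orientation: [2.368, 2.059, 0.003]
wrist_force: [-1.5, 0.6, 10.7]
finger_gap: 0.0001
finger_force: 5.3
```

Emit:
{"fn": "move_arm", "kwargs": {"moves": [{"linear": [0, 0, 0.0015], "dr": [0, 0, 0], "jaw": 0}, {"linear": [0, 0, 0], "dr": [0, 0, 0], "jaw": 0}, {"linear": [0, 0, 0], "dr": [0, 0, 0], "jaw": 0}]}}

```text
time: 58.7
eef_pos: [0.5924, -0.2064, 0.1591]
orientation: [2.367, 2.058, 0.004]
wrist_force: [-2.6, 1.8, 16.4]
finger_gap: 0.0002
finger_force: 8.5
```

Emit:
{"fn": "move_arm", "kwargs": {"moves": [{"linear": [0, 0, -0.02], "dr": [0, 0, 0], "jaw": 0}, {"linear": [0, 0, -0.03], "dr": [0, 0, 0], "jaw": 0}, {"linear": [-0.0005, -0.025, 0], "dr": [0, 0, 0], "jaw": 0.37}, {"linear": [-0.0005, -0.025, 0], "dr": [0, 0, 0], "jaw": 0.37}, {"linear": [0, 0, 0], "dr": [0, 0, 0], "jaw": 0.37}, {"linear": [0, 0, 0], "dr": [0, 0, 0], "jaw": 0.37}, {"linear": [0, 0, 0.025], "dr": [0, 0, 0], "jaw": 0.37}, {"linear": [0, 0, 0.025], "dr": [0, 0, 0], "jaw": 0.37}, {"linear": [0, 0, 0.01], "dr": [0, 0, 0], "jaw": 0.37}, {"linear": [0, 0, 0], "dr": [0, 0, 0], "jaw": 0.37}, {"linear": [0, 0, 0], "dr": [0, 0, 0], "jaw": 0.37}], "squeeze": 80}}

```text
time: 59.62
eef_pos: [0.5414, -0.2001, 0.145]
orientation: [-2.37, -2.06, 0.001]
wrist_force: [-0.4, 0.7, 0.8]
finger_gap: 0.0316
finger_force: 0.0
```

Emit:
{"fn": "move_arm", "kwargs": {"moves": [{"linear": [0, 0, 0], "dr": [0, 0, 0], "jaw": 0.2}, {"linear": [0, 0, 0], "dr": [0, 0, 0], "jaw": 0}, {"linear": [0, 0, 0], "dr": [0, 0, 0], "jaw": 0}, {"linear": [0, 0, 0], "dr": [0, 0, 0], "jaw": 0}, {"linear": [0, 0, 0], "dr": [0, 0, 0], "jaw": 0}]}}

```text
time: 60.03
eef_pos: [0.542, -0.2004, 0.1468]
orientation: [2.369, 2.059, 0.002]
wrist_force: [0.2, 0.1, 3.7]
finger_gap: 0.0106
finger_force: 78.6
```

Emit:
{"fn": "move_arm", "kwargs": {"moves": [{"linear": [-0.0015, 0, 0], "dr": [0, 0, 0], "jaw": 0}, {"linear": [-0.001, 0, 0], "dr": [0, 0, 0], "jaw": 0}, {"linear": [0, 0, 0], "dr": [0, 0, 0], "jaw": 0}, {"linear": [0, 0, 0], "dr": [0, 0, 0], "jaw": 0}]}}

```text
time: 60.37
eef_pos: [0.5416, -0.2019, 0.1468]
orientation: [2.371, 2.06, 0.004]
wrist_force: [1.0, 3.2, 6.5]
finger_gap: 0.0106
finger_force: 78.8
```

Emit:
{"fn": "move_arm", "kwargs": {"moves": [{"linear": [-0.001, 0, 0], "dr": [0, 0, 0], "jaw": 0}, {"linear": [0, 0, 0], "dr": [0, 0, 0], "jaw": 0}, {"linear": [0, 0, 0], "dr": [0, 0, 0], "jaw": 0}]}}

```text
time: 60.62
eef_pos: [0.5414, -0.2028, 0.1468]
orientation: [2.371, 2.06, 0.004]
wrist_force: [0.9, 3.5, 8.0]
finger_gap: 0.0104
finger_force: 78.8
```

Emit:
{"fn": "move_arm", "kwargs": {"moves": [{"linear": [0, 0, 0], "dr": [0, 0, 0], "jaw": 0.2}, {"linear": [0, 0, 0], "dr": [0, 0, 0], "jaw": 0.37}, {"linear": [0, 0, 0], "dr": [0, 0, 0], "jaw": 0.37}, {"linear": [0, 0, 0], "dr": [0, 0, 0], "jaw": 0.37}, {"linear": [0, 0, -0.02], "dr": [0, 0, 0], "jaw": 0.37}, {"linear": [0, 0, -0.02], "dr": [0, 0, 0], "jaw": 0}, {"linear": [0, 0, 0], "dr": [0, 0, 0], "jaw": 0}, {"linear": [0, 0, 0], "dr": [0, 0, 0], "jaw": 0}, {"linear": [0, 0, 0.02], "dr": [0, 0, 0], "jaw": 0}, {"linear": [0, 0, 0.0045], "dr": [0, 0, 0], "jaw": 0}, {"linear": [0, 0, 0], "dr": [0, 0, 0], "jaw": 0}, {"linear": [0, 0, 0], "dr": [0, 0, 0], "jaw": 0}], "squeeze": 60}}

```text
time: 61.62
eef_pos: [0.5399, -0.2032, 0.16]
orientation: [-2.369, -2.059, 0.002]
wrist_force: [-1.0, -1.3, -0.8]
finger_gap: 0.0004
finger_force: 0.0
```

Emit:
{"fn": "move_arm", "kwargs": {"moves": [{"linear": [0, 0, 0.0015], "dr": [0, 0, 0], "jaw": 0}, {"linear": [0, 0, 0], "dr": [0, 0, 0], "jaw": 0}, {"linear": [0, 0, 0], "dr": [0, 0, 0], "jaw": 0}]}}

```text
time: 61.87
eef_pos: [0.5406, -0.2034, 0.1595]
orientation: [-2.371, -2.061, 0.0]
wrist_force: [-0.7, -0.3, 3.4]
finger_gap: 0.0002
finger_force: 1.3
```

Emit:
{"fn": "move_arm", "kwargs": {"moves": [{"linear": [0, 0, 0.0015], "dr": [0, 0, 0], "jaw": 0}, {"linear": [0, 0, 0], "dr": [0, 0, 0], "jaw": 0}, {"linear": [0, 0, 0], "dr": [0, 0, 0], "jaw": 0}]}}

```text
time: 62.12
eef_pos: [0.5412, -0.2035, 0.1593]
orientation: [2.37, 2.06, 0.002]
wrist_force: [-0.7, 1.1, 9.7]
finger_gap: -0.0
finger_force: 4.7
```

All probes agree. I'll rise and do a last check of everything.

Emit:
{"fn": "move_arm", "kwargs": {"moves": [{"linear": [0, 0, -0.03], "dr": [0, 0, 0], "jaw": 0}, {"linear": [0, -0.01, -0.04], "dr": [0, 0, 0], "jaw": 0}, {"linear": [0, -0.01, -0.04], "dr": [0, 0, 0], "jaw": 0.5}, {"linear": [0, -0.01, -0.02], "dr": [0, 0, 0], "jaw": 0.7}, {"linear": [0, 0, 0], "dr": [0, 0, 0], "jaw": 0.7}, {"linear": [0, 0, 0], "dr": [0, 0, 0], "jaw": 0.7}, {"linear": [0, 0, 0], "dr": [0, 0, 0], "jaw": 0.7}]}}

```text
time: 62.7
eef_pos: [0.5104, -0.1991, 0.2871]
orientation: [-2.37, -2.06, 0.001]
wrist_force: [0.1, 0.1, -0.2]
finger_gap: 0.0593
finger_force: 0.0
```

```bash
python3 hgt.py marker_short_1 marker_long_1 bolt drift; python3 sl.py 9 slot_short_a slot_long_a; python3 - <<'E'
from h import *
c=cam('wrist')
for a in ([.590,-.207,(48,0,-42)],[.5395,-.2005,(42,0,-48)],[.438,-.187,(61,0,-67)]):
    print([proj(c,[a[0]+.139e-3*y,a[1]+.99e-3*y,.082]).round(1).tolist() for y in a[2]])
E
```

```text
T [ 0.5104 -0.1991  0.2871]
marker_short_1 w 0.81 [425. 220.] [ 0.593 -0.207] [ 0.6117 -0.2281]
   tri [ 0.592  -0.2059  0.0839] 0.0 0.48
marker_short_1 w 0.69 [362. 221.] [ 0.5426 -0.2011] [ 0.5484 -0.2206]
   tri [ 0.543  -0.201   0.0804] 0.0004 0.73
marker_long_1 w 0.74 [233. 220.] [ 0.4394 -0.1857] [ 0.4185 -0.2012]
   tri [ 0.4399 -0.187   0.0748] 0.002 0.62
marker_long_1 w 0.5 [423. 219.] [ 0.5915 -0.2061] [ 0.6099 -0.2269]
bolt w 0.85 [474. 206.] [ 0.6322 -0.2013] [ 0.661  -0.2209]
   tri [ 0.6523 -0.2158  0.0262] 0.0015 0.64
bolt w 0.58 [420. 219.] [ 0.5893 -0.2058] [ 0.6071 -0.2265]
   tri [ 0.589  -0.2058  0.0795] 0.0004 0.68
T [ 0.511  -0.1993  0.2877] xang 82.00549484937041 [ 0.8161 -0.1323  0.7905]
slot_short_a 0.9 [421.1 218.6] [ 0.591 -0.206] tool d [0.0045 0.0803]
slot_short_a 0.81 [355.9 221.6] [ 0.5384 -0.2012] tool d [0.0019 0.0275]
slot_short_a 0.49 [296.2 225. ] [ 0.4898 -0.1973] tool d [-0.001  -0.0211]
slot_long_a 0.74 [296.5 223.3] [ 0.4903 -0.1959] tool d [ 0.0005 -0.0208]
slot_long_a 0.62 [230.8 223.4] [ 0.4373 -0.1885] tool d [ 0.0004 -0.0744]
green 424 [227.9 144.7] tool d [ 0.0685 -0.0364]
green 821 [427.2 157.7] tool d [0.0637 0.0403]
green 424 [359.4 168.4] tool d [0.0596 0.0142]
green 228 [422.4 220.8] tool d [0.0385 0.0406]
green 227 [234.4 223.8] tool d [ 0.0372 -0.0361]
green 228 [358.7 222.5] tool d [0.0378 0.0146]
green 285 [419.  270.5] tool d [0.0167 0.0409]
green 590 [358.1 277.8] tool d [0.0133 0.0151]
[[425.5, 159.8], [420.3, 220.4], [416.2, 268.7]]
[[358.9, 168.5], [357.3, 221.1], [355.5, 275.9]]
[[224.6, 144.0], [230.6, 221.9], [236.4, 296.9]]
```

```bash
python3 - <<'E'
from h import *
t=grab_frame('top'); s=grab_frame('side'); ct=cam('top'); cs=cam('side')
for n,z in [('drift',.009),('marker_short_1',.0085),('marker_long_1',.0085),('spice_jar',0),('label_roll',0),('tape',0)]:
  for cn,c in (('top',ct),('side',cs)):
    for d in landmark_of(n,cn)[:4]: print(n,cn,round(d['score'],2),np.round(d['centre']),at_z(c,d['centre'],z)[:2].round(3))
i0=cv2.imread('pics/side0.png').astype(int); d=np.abs(i0-s[:,:,::-1].astype(int)).sum(2)
def red(im): 
    m=(im[200:340,230:380,2]>120)&(im[200:340,230:380,1]<60); y,x=np.nonzero(m); return len(x),x.mean()+230,y.mean()+200
print(red(i0),red(s[:,:,::-1].astype(int)))
E
```

```text
drift top 0.69 [348. 264.] [ 0.606 -0.34 ]
drift top 0.34 [325. 212.] [ 0.733 -0.282]
marker_short_1 side 0.61 [317. 240.] [ 0.623 -0.032]
marker_short_1 side 0.53 [296. 241.] [ 0.571 -0.029]
marker_short_1 side 0.49 [343. 252.] [ 0.674 -0.12 ]
marker_short_1 side 0.32 [291. 368.] [ 0.489 -0.587]
marker_long_1 top 0.72 [278. 329.] [ 0.447 -0.183]
marker_long_1 side 0.75 [248. 241.] [ 0.448 -0.009]
spice_jar top 0.69 [451. 317.] [ 0.492 -0.586]
spice_jar side 0.77 [288. 369.] [ 0.484 -0.576]
label_roll top 0.59 [271. 186.] [ 0.798 -0.144]
label_roll top 0.58 [280. 329.] [ 0.447 -0.186]
label_roll side 0.91 [391. 260.] [ 0.785 -0.161]
label_roll side 0.44 [314. 241.] [ 0.618 -0.013]
tape top 0.68 [326. 211.] [ 0.738 -0.284]
tape side 0.84 [390. 281.] [ 0.75  -0.273]
(24, np.float64(334.8333333333333), np.float64(255.95833333333334)) (30, np.float64(335.26666666666665), np.float64(255.53333333333333))
```

No markers are left on the worktop. The drift and the bystanders are in place.

```bash
python3 -c "
from bench import *
print(hand_in())"
```

```text
the job is handed in; nothing more can be done
None
```

The job is handed in: the holes were drawn into line, the bolt is fully down, the drift is back upright in its socket, and the three markers present (one long, two short) are home in the right slots.

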